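# Pin the spacer pack of a screen clamp

### The arm

A 6-joint arm with a two-finger parallel gripper is mounted at the origin on the work surface. World frame = base frame: x ahead of the robot, y to its left, z up, the work surface at z = 0. Lengths are in mm, angles in rad, forces in N, time in s.
With the tool pointing down it reaches from about 300 to 875 mm from the base axis. Payload 4.2 kg.
Tool frame: the origin (TCP) lies midway between the tips of the shut fingers; the grasp point (between the pads) lies 19 mm behind it; x points along the fingers, z is the direction in which the jaws open and shut, and the axes are right-handed (so a half turn about x gives the same grasp; the last joint's range is limited). The gripper opens to 85 mm and grips with 20 to 120 N. Pads are 22 mm wide; open, the fingers measure 114 mm over their backs; the gripper's body (76 mm by 85 mm) begins 54 mm behind the grasp point. The pads swing forward as they close: fully open they stand 13 mm farther back than shut.
Start: joints at [-1.238, 0.32, 1.565, -0, 1.257, -0.02], TCP at [198.682, -539.602, 195.338] pointing down, gripper open.
Joint ranges: [-3.11, 3.11], [-0.84, 2.01], [0.21, 2.61], [-1.34, 4.49], [0.05, 2.63], [-2.56, 2.56]. Speed limits (rad/s): [2.57, 2.57, 3.14, 3.14, 3.14, 3.14].

### API

Orientations are given as a unit quaternion [x, y, z, w].
In Python, from plant import arm, optics, workorder, find_in, place_of gives the robot as it stands.
- The arm moves only by the tool jog_arm, never from a script. Its argument "moves" is a list of rows, each an object of numbers: "x", "y", "z": the shift along the tool's x, y, z in cm; "wx", "wy", "wz": the turn, a rotation vector about the tool's x, y, z in degrees; "grip": the finger opening in cm, from 0 to 8.54. In form: [{"x": .., "y": .., "z": .., "wx": .., "wy": .., "wz": .., "grip": ..}, ...]. A call has 1 to 8 rows; each row is the pose to reach, as a shift and turn from the pose measured when the call began, along the tool's axes at that moment; what a row does not reach only later rows make up. A row lasts 1/8 s, in which the tool goes at most 62.5 mm and 10.7 degrees, less where a joint would pass 70% of its speed; a pose out of reach is approached as far as the arm can. A call with a gripper value outside its range is refused whole. The fingers move at their own pace and stop on an object; "squeeze" is the grip in N (left out, the last holds). Time passes only in rows, so rows that repeat a pose let the fingers close. It gives the time, the measured TCP pose, the force and the opening at its end, in the units of the state.
- arm.sense(): the state, without advancing time (a new reading comes with each control period).
- optics.get_image(name): name is "side" or "top"; returns (picture, depth): 384x512x3 uint8, blue, green, red; 384x512 float32, mm along the optical axis (not along the pixel's ray), 0 where there is no reading.
- optics.camera_info(name): a dict with "vfov" (degrees; the focal length in pixels is half the picture's height over the tangent of half this angle, whatever the lens; pixels are square), "cx", "cy" (the principal point, pixels), "eye" and "orientation" of the camera in the world. Camera axes: x right, y up, looking along -z (the intrinsics and any distortion apply to the point x, -y, -z); pixel columns grow to the right and rows downward; lengths in mm; the calibration is good to about 2 mm. A picture is of the moment at which its call begins. camera_info takes no time and is no camera call.
- workorder.close_job(): hands the job in, once; it reports no verdict.
Trained networks look in the newest picture that a camera, given by its name, has taken for a name from the list of things; names that differ only in an ending like _2 or _b are one class to them, and where a whole thing is asked for, a point or a joint stands for the part that bears it (a point fixed in the world has none). Each returns a list of dicts, best first, with "score" (0 to 1); they miss things now and then, are a little off and sometimes report something else, mostly with a low value. They report only what shows in the picture. A call takes as long as a camera call. They do not tell look-alikes from the thing itself.
- find_in(target, camera): "xyz" ([x, y, z] in mm, in world coordinates, good to about 4 mm: the middle of the surface that is visible of it).
- place_of(target, camera): "xyz" ([x, y, z] in mm, in world coordinates, good to about 4 mm: a listed point, or the origin of a listed thing).
The state is a dict: "clock": time; "q": joint angles; "joint_vel": joint speeds; "joint_efforts": joint torques, N m; "ee_pos": TCP position; "tool_rot": TCP orientation; "force": force on the tool from outside, world axes, zero at the start; "ft_torque": the same for the moment, N m; "opening": finger opening in mm.
Only numpy, scipy, OpenCV 4.12 (cv2) and the standard library are available. Lean on these libraries where they do the work, as an engineer would, in place of code of your own. Each camera call takes 0.05 s, during which the arm holds its last target.

### The job

The three spacer plates in the screen clamp's channel have slipped out of line. Slide all three back against the stop so that their holes line up with the hole in the base, then take the longer pin, the one with the round knob, from the pin rack and put it down through all the plates into the base until its collar sits flat on the top plate, and let go. Leave the T-handled pin in the rack and do not disturb the other things on the bench.

Things in the scene. Friction and masses are not known exactly. Their poses are not given: they have to be found in the camera images.
- clamp_base: fixed grey base of a screen clamp, 215 x 100 x 25 mm; on it an open-topped channel (floor 25 mm above the bench) between two steel rails, inner faces 61.4 mm apart, each 14 mm wide, x = -45 to +60 mm, tops 53 mm above the bench. Origin: on the bench, under the base's hole. +x runs along the channel to the stop; -x is the open end, bare base continuing to x = -125 mm
- stop_face (a point): centre of the face of the dark stop block that closes the channel's +x end, 60 mm from the base's hole, 40 mm above the bench (block 25 mm thick, 89 mm wide, top 54 mm above the bench). A plate touching the stop has its hole exactly over the base's hole, and its near end sticks 15 mm out of the rails
- base_hole (a point): centre of the mouth of the round hole (21 mm across, straight through the 25 mm thick base), on the channel floor 25 mm above the bench
- plate_low: loose aluminium plate, 120 (x) x 60 (y) x 10 mm, about 190 g, with a round hole 21 mm across through its middle; the lowest of three alike stacked in the channel. Origin: centre of the hole, at the underside; x along the channel to the stop, z up; smooth, slides easily (1 to 3 N). Each plate starts 12 to 55 mm short of the stop; this one's underside is 25 mm above the bench
- plate_mid: loose aluminium plate, 120 (x) x 60 (y) x 10 mm, about 190 g, with a round hole 21 mm across through its middle; the middle one of three alike stacked in the channel. Origin: centre of the hole, at the underside; x along the channel to the stop, z up; smooth, slides easily (1 to 3 N); underside 35 mm above the bench
- plate_top: loose aluminium plate, 120 (x) x 60 (y) x 10 mm, about 190 g, with a round hole 21 mm across through its middle; the uppermost of three alike stacked in the channel. Origin: centre of the hole, at the underside; x along the channel to the stop, z up; smooth, slides easily (1 to 3 N); underside 45 mm and top 55 mm above the bench
- long_pin: loose pin, 104 mm, 160 g, upright in the rack. From below: steel shank 18 mm across, 52 mm long (lowest 14 mm tapers to 8 mm), collar 30 mm across, 6 mm thick, round black knob 24 mm across, 46 mm tall, to grip. Origin: centre of its foot; z up the pin. In the rack its foot is 18 mm above the bench, collar on the rack; lift straight up. Fully home in the clamp: foot 3 mm above the bench
- short_pin: another loose pin with a shank only 30 mm long below its collar, and a T-handle (crossbar 64 mm long, 14 mm thick, 73 mm above the foot) instead of a knob; stands in the other hole of the rack, foot 40 mm above the bench; not to be used
- pin_rack: fixed plywood rack, 160 (x) x 60 (y) x 70 mm tall, a bridge with two holes in its top at x = -40 and +40 mm, one pin in each (either way round). Origin: centre of its underside; x along the row of holes. The rack may stand on the left or the right of the clamp
- ink_jar: bystander: closed jar 70 mm across, 100 mm tall, on the other side of the clamp from the rack; origin centre of its underside
- tape_roll: bystander: roll of tape lying flat, 100 mm across, 36 mm tall, beyond the clamp; origin centre of its underside
- squeegee: bystander: wooden squeegee lying flat, about 125 (x) x 160 (y) x 26 mm, beyond the clamp; origin at its underside under the wooden part
Not all that is in view belongs to the job. What is shaped like the plate_mid but purple or red is not meant. Leave any black look-alike of the plate_top alone.

How it is judged:
By the outcome, as a careful person would: the job done as asked, in the order asked, and still so for the second after the job is handed in, with the robot touching nothing.
It also fails if it takes over 53 s, if anything falls off the work surface, if the arm or the gripper's body presses on something with over 40 N, if the wrist force passes 120 N, or if a joint passes its speed limit or range.

## Working session

There is one attempt and no reset: what is moved stays moved. The work goes in short steps, Python scripts to look and compute and a tool call to move; the robot and the scene stay as the last step left them, time stands still between calls to the robot, and variables do not carry over. Pictures are saved under pics/ and viewed, and the job is handed in when it is done.

Besides the shell and the picture viewer there is one more tool, called after ">>>" as name(argument=value, ...) on one line, values as JSON. jog_arm: Moves the arm, as the interface text tells. Its arguments: {"type":"object","properties":{"moves":{"type":"array"},"squeeze":{"type":"number"}},"required":["moves"]}

```bash
ls; mkdir -p pics; cat > h.py <<'E'
import numpy as np, cv2
from plant import arm, optics, workorder, find_in, place_of
E
python3 - <<'E'
from h import *
s=arm.sense(); print({k:np.round(v,3).tolist() for k,v in s.items()})
for n in("top","side"):
    im,d=optics.get_image(n); cv2.imwrite(f"pics/{n}0.png",im); np.save(f"{n}0.npy",d)
    print(n,optics.camera_info(n))
E
```

```text
pics
{'clock': 0.0, 'q': [-1.238, 0.32, 1.566, -0.0, 1.257, -0.02], 'joint_vel': [-0.0, -0.001, -0.0, 0.001, -0.0, 0.001], 'joint_efforts': [0.003, -41.552, -23.416, 0.0, 0.008, 0.0], 'ee_pos': [198.497, -539.055, 194.488], 'tool_rot': [0.405, 0.581, -0.404, 0.579], 'force': [-0.14, 0.302, -0.676], 'ft_torque': [0.004, -0.017, -0.043], 'opening': 85.67}
top {'vfov': 47.414288611005546, 'cx': 254.98044496122847, 'cy': 186.56568031309175, 'eye': array([ 514.7496146 ,   -8.99217401, 1067.36136532]), 'orientation': array([ 0.04135086, -0.03770588, -0.70425883,  0.70773433])}
side {'vfov': 49.618969531629794, 'cx': 255.25829109168174, 'cy': 193.2090706083716, 'eye': array([188.08032381, 546.10633422, 667.98883464]), 'orientation': array([-0.13477657,  0.38553843,  0.85992297, -0.30615008])}
```

View pics/top0.png

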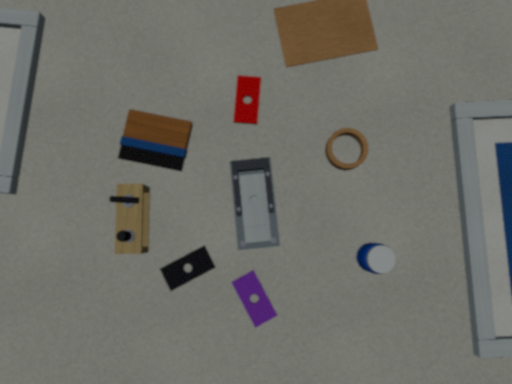

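View pics/side0.png

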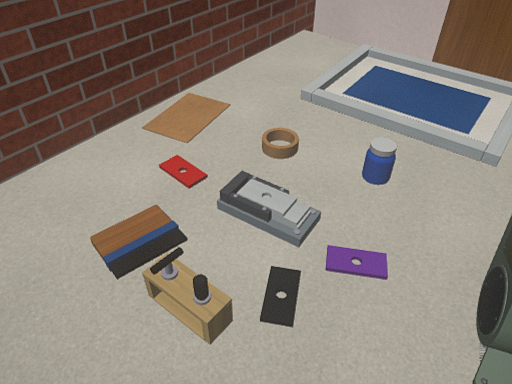

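```bash
cat >> h.py <<'E'
from scipy.spatial.transform import Rotation as R
def cam(n):
    i=optics.camera_info(n); f=192/np.tan(np.radians(i['vfov']/2)); return f,i['cx'],i['cy'],np.array(i['eye']),R.from_quat(i['orientation']).as_matrix(),i
def unproj(n,u,v,d):
    f,cx,cy,e,M,_=cam(n); u=np.asarray(u,float);v=np.asarray(v,float)
    return np.stack([(u-cx)/f*d,-(v-cy)/f*d,-d*np.ones_like(u)],-1)@M.T+e
def proj(n,P):
    f,cx,cy,e,M,_=cam(n); p=(np.asarray(P,float)-e)@M; return np.stack([cx-f*p[...,0]/p[...,2],cy+f*p[...,1]/p[...,2]],-1)
def ray_z(n,u,v,z):
    f,cx,cy,e,M,_=cam(n); r=M@np.array([(u-cx)/f,-(v-cy)/f,-1]); return e+r*(z-e[2])/r[2]
E
python3 - <<'E'
from h import *
for n in("top","side"):
    im=cv2.imread(f"pics/{n}0.png"); d=np.load(f"{n}0.npy")
    v,u=np.mgrid[:384,:512]; P=unproj(n,u,v,d)
    np.save(f"P{n}0.npy",P)
    c=im[145:260,205:305] if n=="top" else im[165:250,205:330]
    c=cv2.resize(c,None,fx=5,fy=5,interpolation=cv2.INTER_CUBIC); cv2.imwrite(f"pics/{n}crop0.png",c)
    c=im[170:265,95:165] if n=="top" else im[235:345,135:240]
    c=cv2.resize(c,None,fx=5,fy=5,interpolation=cv2.INTER_CUBIC); cv2.imwrite(f"pics/{n}crop1.png",c)
P=np.load("Ptop0.npy")
for a in ((256,200),(255,240),(254,162),(210,230),(124,236),(380,258),(247,100),(233,190)): print(a,P[a[1],a[0]].round(1))
P=np.load("Pside0.npy")
for a in ((270,205),(200,285),(378,147),(250,270),(299,213)): print(a,P[a[1],a[0]].round(1))
for t in("clamp_base","stop_face","base_hole","plate_low","plate_mid","plate_top","long_pin","pin_rack"):
  for c in ("top","side"):
    print(t,c,[(np.round(r['xyz'],1).tolist(),round(r['score'],2)) for r in place_of(t,c)][:3])
print(arm.sense()['clock'])
E
```

```text
(256, 200) [597.9  -6.   45. ]
(255, 240) [504.7  -4.1  35.1]
(254, 162) [687.2  -0.8  50.2]
(210, 230) [527.9 105.5   1.1]
(124, 236) [512.6 278.2 119.5]
(380, 258) [ 467.8 -277.4  100.4]
(247, 100) [853.1  18.    1. ]
(233, 190) [620.7  47.9  50.4]
(270, 205) [569.2  22.7  56.4]
(200, 285) [503.7 293.2 118.4]
(378, 147) [ 467.6 -261.    97.9]
(250, 270) [520.9 148.6  -1.9]
(299, 213) [512.3  -5.2  46.6]
clamp_base top [([610.2, 3.4, -3.4], 0.93)]
clamp_base side [([609.4, 0.5, 4.2], 0.57)]
stop_face top [([668.7, 2.9, 40.5], 0.81)]
stop_face side [([671.5, 8.2, 39.5], 0.79)]
base_hole top [([609.4, 4.5, 23.0], 0.77)]
base_hole side [([614.5, 1.1, 27.3], 0.84), ([765.6, 242.6, -0.4], 0.56)]
plate_low top [([595.7, 1.4, 40.7], 0.54)]
plate_low side [([558.1, -5.8, 21.5], 0.66), ([463.0, -279.7, 1.7], 0.26)]
plate_mid top [([565.0, -0.3, 35.4], 0.97), ([856.0, 21.1, -0.6], 0.88), ([366.5, -1.0, 2.0], 0.68)]
plate_mid side [([564.1, -6.4, 39.0], 0.97), ([363.5, -1.0, 3.1], 0.59), ([853.1, 16.8, 2.2], 0.58)]
plate_top top [([596.5, 0.8, 43.6], 0.79), ([438.1, 157.7, 2.2], 0.72)]
plate_top side [([438.1, 160.1, -0.2], 0.77), ([598.0, -1.5, 44.4], 0.6)]
long_pin top [([670.3, 3.1, 42.7], 0.28)]
long_pin side [([515.9, 285.7, 17.8], 0.67)]
pin_rack top [([552.4, 287.0, 3.5], 0.86)]
pin_rack side [([548.6, 290.7, 1.9], 0.83)]
0.9
```

View pics/topcrop0.png

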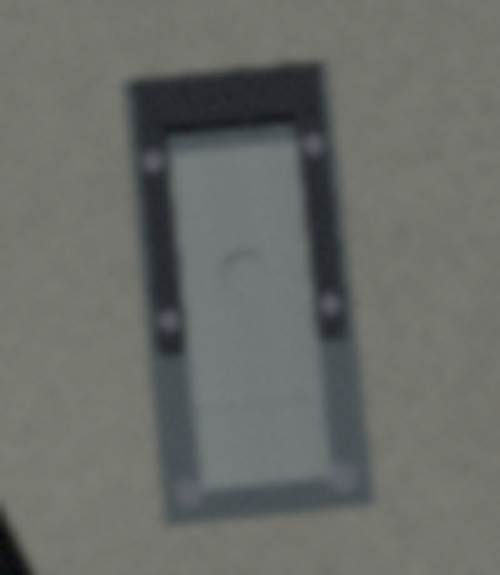

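View pics/sidecrop0.png

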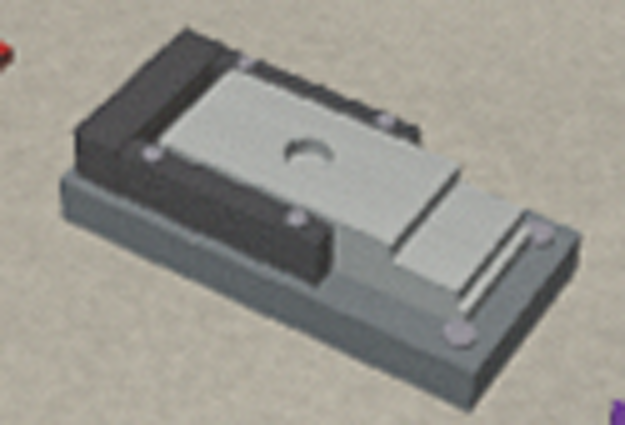

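View pics/sidecrop1.png

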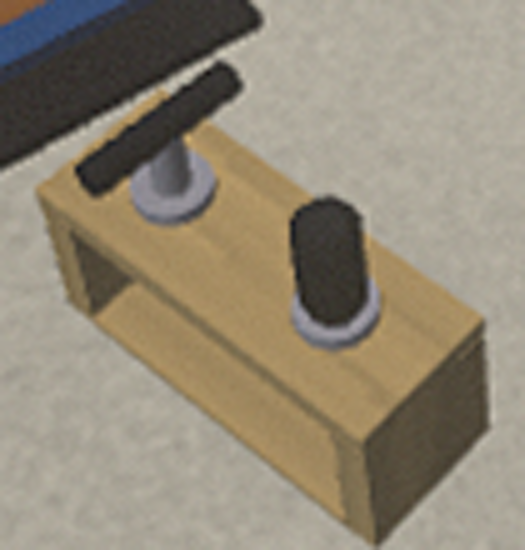

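View pics/topcrop1.png

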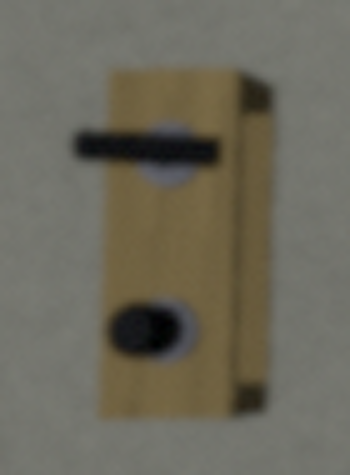

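```bash
cat > fit.py <<'E'
from h import *
for n in("top","side"):
    P=np.load(f"P{n}0.npy"); d=np.load(f"{n}0.npy")
    m=(P[...,2]>14)&(P[...,2]<62)&(abs(P[...,1])<75)&(P[...,0]>440)&(P[...,0]<720)&(d>0)
    m=cv2.morphologyEx(m.astype(np.uint8),cv2.MORPH_OPEN,np.ones((3,3)))
    k,l,st,_=cv2.connectedComponentsWithStats(m); i=1+np.argmax(st[1:,4]); m=l==i
    X=P[m]
    print(n,m.sum(),'rect',cv2.minAreaRect(X[:,:2].astype(np.float32)))
    c=np.array([610,2.]); th=None
    # rail+stop tops: dark pixels
    im=cv2.imread(f"pics/{n}0.png"); g=im.max(2)
    ru=cv2.minAreaRect(X[:,:2].astype(np.float32))
    print('z hist',np.histogram(X[:,2],bins=np.arange(14,63,3)))
    dk=m&(g<75)&(P[...,2]>44); Y=P[dk]; print('dark',dk.sum(),cv2.minAreaRect(Y[:,:2].astype(np.float32)),np.median(Y[:,2]))
P=np.load("Ptop0.npy")
for v in range(160,252,2): 
    u=int(252+ (v-200)*0.125+2); print(v,u,P[v,u].round(1),cv2.imread("pics/top0.png")[v,u])
E
python3 fit.py
```

```text
top 3733 rect ((593.88720703125, 0.12053298950195312), (215.7684783935547, 99.97607421875), 6.168078422546387)
z hist (array([   0,   11,  214,  531,  222,   34,   47,   17,   24,  164,  232,
        130,  704, 1091,  302,   10]), array([14, 17, 20, 23, 26, 29, 32, 35, 38, 41, 44, 47, 50, 53, 56, 59, 62]))
dark 807 ((629.898193359375, 3.5532379150390625), (128.51966857910156, 88.5344467163086), 6.194341659545898) 52.695856186052765
side 3747 rect ((589.5367431640625, 0.2579765319824219), (215.26646423339844, 104.16697692871094), 5.947506427764893)
z hist (array([  72,  104,  175,  498,  163,   98,  126,  102,   95,  228,  292,
        112,  590, 1042,   50,    0]), array([14, 17, 20, 23, 26, 29, 32, 35, 38, 41, 44, 47, 50, 53, 56, 59, 62]))
dark 220 ((613.2901611328125, 4.787021636962891), (156.68763732910156, 89.59263610839844), 6.830290794372559) 49.050211732410446
160 249 [691.1  10.9  55.1] [55 52 52]
162 249 [686.4  10.9  54.9] [46 42 40]
164 249 [682.1  10.9  51.8] [48 45 42]
166 249 [677.6  10.9  50.4] [45 41 38]
168 250 [672.4   8.5  53.1] [42 38 37]
170 250 [670.3   8.7  35.
[... 996 characters left out ...]
2  54.1] [119 119 113]
220 256 [550.8  -6.2  53.2] [118 118 114]
222 256 [546.1  -6.3  56.3] [120 121 114]
224 257 [541.6  -8.6  54.2] [118 118 112]
226 257 [537.2  -8.6  45.9] [118 117 111]
228 257 [532.6  -8.6  42.9] [118 120 113]
230 257 [527.9  -8.6  44.2] [118 118 113]
232 258 [523.3 -11.   43.6] [119 120 114]
234 258 [518.7 -11.   40.6] [118 119 113]
236 258 [514.  -11.   46.4] [119 119 113]
238 258 [509.4 -11.1  43.1] [120 121 114]
240 259 [504.7 -13.4  35.5] [115 115 110]
242 259 [499.9 -13.5  24. ] [94 90 83]
244 259 [495.2 -13.5  23.7] [86 82 75]
246 259 [490.6 -13.5  26.2] [86 83 76]
248 260 [485.2 -16.1   1.4] [104 109 107]
250 260 [ 4.804e+02 -1.610e+01  4.000e-01] [109 116 115]
```

```bash
cat >> h.py <<'E'
YAW=np.radians(6.17); H=np.array([610.5,1.7]); CX=np.array([np.cos(YAW),np.sin(YAW)]); CY=np.array([-CX[1],CX[0]])
def cl(x,y,z): return np.r_[H+x*CX+y*CY,z]
def tocl(p): p=np.asarray(p)[:2]-H; return np.array([p@CX,p@CY])
def shift(T,s=None):
    s=s or arm.sense(); M=R.from_quat(s['tool_rot']).as_matrix(); return (M.T@(np.array(T)-s['ee_pos'])/10).round(2)
def turn(s=None,ydir=None,sg=1):
    s=s or arm.sense(); r0=R.from_quat(s['tool_rot']); x=np.array([0,0,-1.]); z=sg*np.r_[CY if ydir is None else ydir,0]; y=np.cross(z,x)
    return np.degrees((r0.inv()*R.from_matrix(np.c_[x,y,z])).as_rotvec()).round(2)
def st():
    s=arm.sense(); print('t',round(s['clock'],2),'p',np.round(s['ee_pos'],1),'cl',tocl(s['ee_pos']).round(1),'F',np.round(s['force'],1),'open',round(s['opening'],1),'q',np.round(s['q'],2)); print(R.from_quat(s['tool_rot']).as_matrix().round(3).tolist()); return s
E
python3 - <<'E'
from h import *
s=st()
print(turn(s),turn(s,sg=-1)); 
for T in (cl(-150,0,190),cl(-150,0,29),cl(-71,0,29)): print(T.round(1),shift(T,s))
E
```

```text
t 0.9 p [ 198.7 -539.6  195.3] cl [-467.6 -493.9] F [-0.3  0.2 -0.8] open 85.5 q [-1.24  0.32  1.56  0.    1.26 -0.02]
[[0.0, 0.938, 0.346], [-0.0, 0.346, -0.938], [-1.0, -0.0, 0.0]]
[-1.6595e+02  0.0000e+00  1.0000e-02] [ 1.405e+01  1.000e-02 -0.000e+00]
[461.4 -14.4 190. ] [  0.53  42.8  -40.2 ]
[461.4 -14.4  29. ] [ 16.63  42.8  -40.21]
[539.9  -5.9  29. ] [ 16.63  50.46 -38.29]
```

>>> jog_arm(moves=[{"x":0.5,"y":10,"z":-10,"wx":4,"grip":0},{"x":0.5,"y":42.8,"z":-40.2,"wx":14,"grip":0},{"x":0.5,"y":42.8,"z":-40.2,"wx":14,"grip":0},{"x":0.5,"y":42.8,"z":-40.2,"wx":14,"grip":0},{"x":0.5,"y":42.8,"z":-40.2,"wx":14,"grip":0},{"x":0.5,"y":42.8,"z":-40.2,"wx":14,"grip":0},{"x":0.5,"y":42.8,"z":-40.2,"wx":14,"grip":0},{"x":0.5,"y":42.8,"z":-40.2,"wx":14,"grip":0}])

```text
invalid input
```

```bash
python3 - <<'E'
from h import *
s=st()
print(turn(s,sg=-1)); 
for T in (cl(-150,0,190),cl(-150,0,29),cl(-71,0,29)): print(T.round(1),shift(T,s))
E
```

```text
t 0.9 p [ 198.7 -539.6  195.3] cl [-467.6 -493.9] F [-0.3  0.2 -0.8] open 85.5 q [-1.24  0.32  1.56  0.    1.26 -0.02]
[[0.0, 0.938, 0.346], [-0.0, 0.346, -0.938], [-1.0, -0.0, 0.0]]
[ 1.405e+01  1.000e-02 -0.000e+00]
[461.4 -14.4 190. ] [  0.53  42.8  -40.2 ]
[461.4 -14.4  29. ] [ 16.63  42.8  -40.21]
[539.9  -5.9  29. ] [ 16.63  50.46 -38.29]
```

>>> jog_arm(moves=[{"x":0.5,"y":10,"z":-10,"wx":4,"wy":0,"wz":0,"grip":0},{"x":0.5,"y":42.8,"z":-40.2,"wx":14,"wy":0,"wz":0,"grip":0},{"x":0.5,"y":42.8,"z":-40.2,"wx":14,"wy":0,"wz":0,"grip":0},{"x":0.5,"y":42.8,"z":-40.2,"wx":14,"wy":0,"wz":0,"grip":0},{"x":0.5,"y":42.8,"z":-40.2,"wx":14,"wy":0,"wz":0,"grip":0},{"x":0.5,"y":42.8,"z":-40.2,"wx":14,"wy":0,"wz":0,"grip":0},{"x":0.5,"y":42.8,"z":-40.2,"wx":14,"wy":0,"wz":0,"grip":0},{"x":0.5,"y":42.8,"z":-40.2,"wx":14,"wy":0,"wz":0,"grip":0}], squeeze=40)

```text
clock: 1.9
ee_pos: [422.9, -90.5, 191.2]
tool_rot: [0.472, 0.526, -0.472, 0.527]
force: [0.7, -0.1, 0.7]
opening: -0.1
```

```bash
python3 - <<'E'
from h import *
s=st()
print(turn(s,sg=-1)); 
for T in (cl(-150,0,190),cl(-150,0,29),cl(-71,0,29)): print(T.round(1),shift(T,s))
E
```

```text
t 1.9 p [422.9 -90.5 191.2] cl [-196.4  -71.6] F [ 0.7 -0.1  0.7] open -0.1 q [-0.24  0.1   1.87 -0.    1.17  1.23]
[[0.001, 0.994, 0.108], [-0.001, 0.108, -0.994], [-1.0, 0.001, 0.001]]
[ 0.04  0.04 -0.08]
[461.4 -14.4 190. ] [ 0.12  4.65 -7.15]
[461.4 -14.4  29. ] [16.22  4.63 -7.16]
[539.9  -5.9  29. ] [16.23 12.53 -7.16]
```

>>> jog_arm(moves=[{"x":0.1,"y":4.6,"z":-7.2,"wx":0,"wy":0,"wz":0,"grip":0},{"x":0.1,"y":4.6,"z":-7.2,"wx":0,"wy":0,"wz":0,"grip":0},{"x":8,"y":4.6,"z":-7.2,"wx":0,"wy":0,"wz":0,"grip":0},{"x":13,"y":4.6,"z":-7.2,"wx":0,"wy":0,"wz":0,"grip":0},{"x":16.2,"y":4.6,"z":-7.2,"wx":0,"wy":0,"wz":0,"grip":0},{"x":16.2,"y":4.6,"z":-7.2,"wx":0,"wy":0,"wz":0,"grip":0},{"x":16.2,"y":4.6,"z":-7.2,"wx":0,"wy":0,"wz":0,"grip":0}], squeeze=40)

```text
clock: 2.78
ee_pos: [462.5, -14.2, 30.5]
tool_rot: [0.473, 0.525, -0.471, 0.528]
force: [0.9, 0.7, 0.5]
opening: -0.1
```

```bash
python3 - <<'E'
from h import *
s=st()
print(turn(s,sg=-1)); 
for T in (cl(-150,0,29),cl(-78,0,29),cl(-71,0,29)): print(T.round(1),shift(T,s))
im,d=optics.get_image("side"); cv2.imwrite("pics/side1.png",cv2.resize(im[140:280,180:380],None,fx=4,fy=4))
E
```

```text
t 2.77 p [462.5 -14.2  30.5] cl [-1.488e+02  1.000e-01] F [0.9 0.7 0.5] open -0.1 q [-0.06  0.32  2.05 -0.    0.77  1.41]
[[0.004, 0.994, 0.108], [-0.001, 0.108, -0.994], [-1.0, 0.004, 0.001]]
[ 0.04  0.07 -0.23]
[461.4 -14.4  29. ] [ 0.15 -0.12  0.01]
[533.   -6.7  29. ] [0.18 7.08 0.02]
[539.9  -5.9  29. ] [0.18 7.78 0.02]
```

View pics/side1.png

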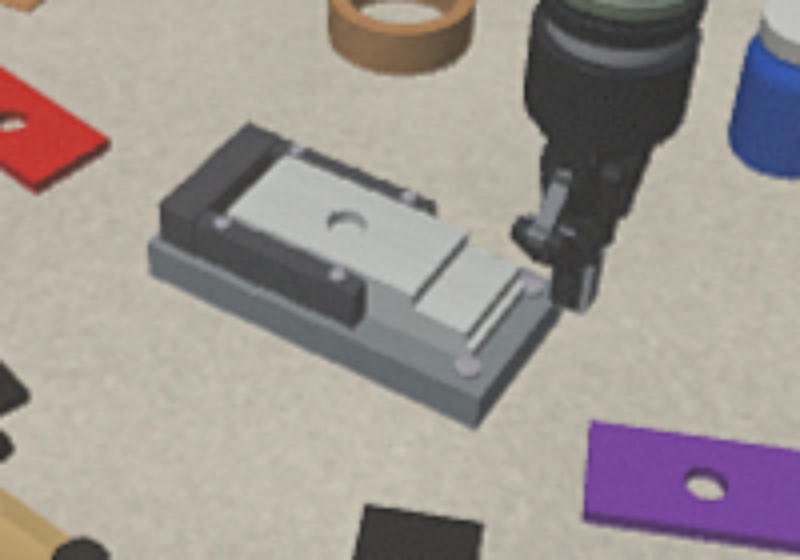

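>>> jog_arm(moves=[{"x":0.15,"y":1,"z":0,"wx":0,"wy":0,"wz":0,"grip":0},{"x":0.15,"y":2,"z":0,"wx":0,"wy":0,"wz":0,"grip":0},{"x":0.15,"y":3,"z":0,"wx":0,"wy":0,"wz":0,"grip":0},{"x":0.15,"y":4,"z":0,"wx":0,"wy":0,"wz":0,"grip":0},{"x":0.15,"y":4.8,"z":0,"wx":0,"wy":0,"wz":0,"grip":0},{"x":0.15,"y":5.6,"z":0,"wx":0,"wy":0,"wz":0,"grip":0},{"x":0.15,"y":6.2,"z":0,"wx":0,"wy":0,"wz":0,"grip":0},{"x":0.15,"y":6.6,"z":0,"wx":0,"wy":0,"wz":0,"grip":0}], squeeze=40)

```text
clock: 3.82
ee_pos: [528.7, -7.0, 29.7]
tool_rot: [0.473, 0.525, -0.471, 0.528]
force: [-0.5, 0.1, 0.4]
opening: -0.1
```

```bash
python3 - <<'E'
from h import *
s=st()
print(turn(s,sg=-1)); 
for T in (cl(-78,0,29),cl(-71,0,29)): print(T.round(1),shift(T,s))
im,d=optics.get_image("side"); cv2.imwrite("pics/side2.png",cv2.resize(im[140:280,180:380],None,fx=4,fy=4))
E
```

```text
t 3.83 p [528.7  -7.   29.7] cl [-82.3   0.1] F [-0.5  0.1  0.4] open -0.1 q [-0.03  0.41  1.9  -0.    0.83  1.43]
[[0.005, 0.994, 0.108], [-0.001, 0.108, -0.994], [-1.0, 0.005, 0.001]]
[ 0.04  0.08 -0.29]
[533.   -6.7  29. ] [0.07 0.43 0.01]
[539.9  -5.9  29. ] [0.08 1.13 0.01]
```

View pics/side2.png

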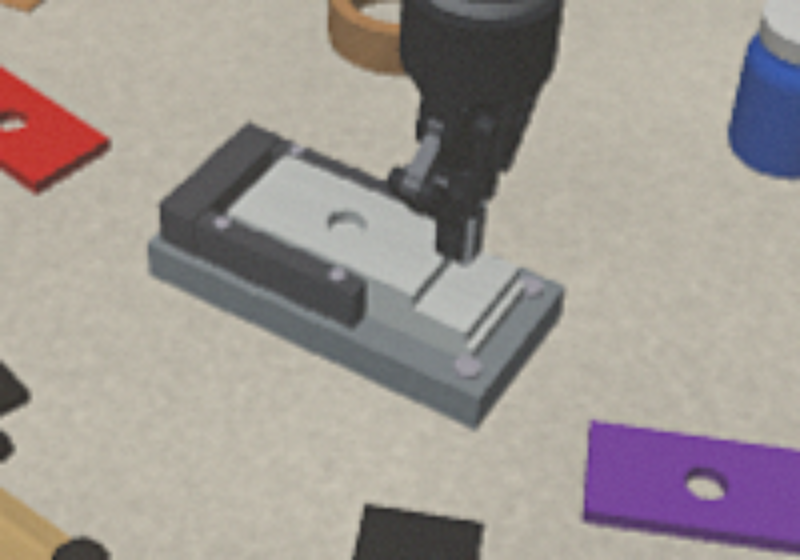

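```bash
python3 - <<'E'
from h import *
for p in ((462.5,-14.2,30.5),(528.7,-7,29.7),(528.7,-7,47)): 
  q=proj("side",p); print(p,((q-[180,140])*4).round())
im,d=optics.get_image("side")
v,u=np.mgrid[:384,:512]; P=unproj("side",u,v,d); m=d>0
# finger tip pixels near (460,250)/4+offset
for a in ((455,250),(462,258),(470,245),(440,240),(470,262),(475,285),(500,280)):
    uu,vv=180+a[0]//4,140+a[1]//4; print(a,P[vv,uu].round(1),im[vv,uu])
im,d=optics.get_image("top"); np.save("top3.npy",d)
cv2.imwrite("pics/top3.png",cv2.resize(im[145:260,205:305],None,fx=5,fy=5,interpolation=cv2.INTER_CUBIC))
st()
E
```

```text
(462.5, -14.2, 30.5) [561. 346.]
(528.7, -7, 29.7) [451. 299.]
(528.7, -7, 47) [453. 276.]
(455, 250) [523.    5.5  80. ] [59 59 58]
(462, 258) [519.9   1.9  73.6] [82 80 79]
(470, 245) [518.2  -2.2  80.2] [117 117 114]
(440, 240) [530.2   6.2  82. ] [56 56 58]
(470, 262) [5.158e+02 4.000e-01 7.210e+01] [136 135 134]
(475, 285) [518.8 -11.3  44. ] [180 184 183]
(500, 280) [509.2 -24.   43.3] [183 187 186]
t 3.98 p [528.4  -7.1  29.7] cl [-82.6   0.1] F [0.  0.5 0.3] open 0.2 q [-0.03  0.41  1.9  -0.    0.83  1.43]
[[0.005, 0.994, 0.108], [-0.001, 0.108, -0.994], [-1.0, 0.005, 0.001]]
```

View pics/top3.png

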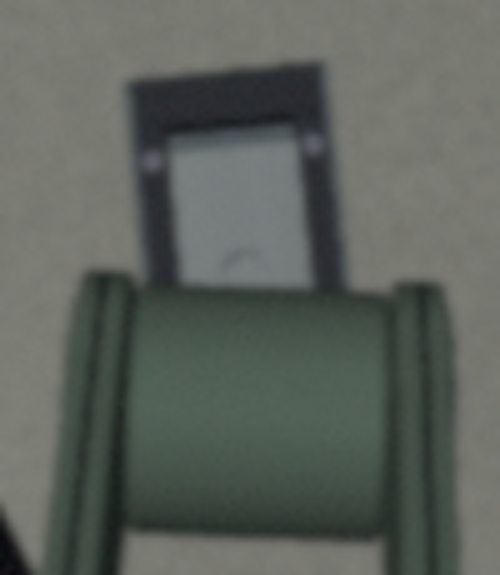

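```bash
python3 - <<'E'
from h import *
im,d=optics.get_image("side"); np.save("side4.npy",d)
v,u=np.mgrid[:384,:512]; P=unproj("side",u,v,d)
c=cv2.resize(im[50:230,230:400],None,fx=4,fy=4,interpolation=cv2.INTER_CUBIC)[:600]; cv2.imwrite("pics/side4.png",c)
for vv in range(100,212,4):
    r=[(uu,*P[vv,uu].round(0)) for uu in range(276,330,4) if im[vv,uu].max()<150 and d[vv,uu]<730]
    print(vv,r[:1],r[len(r)//2:len(r)//2+1],r[-1:])
E
```

```text
100 [(284, np.float64(546.0), np.float64(26.0), np.float64(318.0))] [(304, np.float64(508.0), np.float64(24.0), np.float64(330.0))] [(324, np.float64(492.0), np.float64(-14.0), np.float64(319.0))]
104 [(280, np.float64(552.0), np.float64(29.0), np.float64(309.0))] [(304, np.float64(508.0), np.float64(23.0), np.float64(322.0))] [(324, np.float64(493.0), np.float64(-18.0), np.float64(310.0))]
108 [(280, np.float64(552.0), np.float64(28.0), np.float64(301.0))] [(300, np.float64(513.0), np.float64(26.0), np.float64(314.0))] [(320, np.float64(491.0), np.float64(-3.0), np.float64(309.0))]
112 [(284, np.float64(542.0), np.float64(29.0), np.float64(297.0))] [(304, np.float64(506.0), np.float64(24.0), np.float64(308.0))] [(320, np.float64(493.0), np.float64(-7.0), np.float64(299.0))]
116 [(288, np.float64(534.0), np.float64(29.0), np.float64(292.0))] [(304, np.float64(506.0), np.float64(22.0), np.float64(300.0))] [(320, np.float64(491.0), np.float64(-5.0), np.float64(293.0))]
120 [(288, np.float64(535.0), np.float64(26.0), np.float64(282.0))] [(304, np.float64(506.0), np.float64(21.0), np.flo
[... 764 characters left out ...]
loat64(21.0), np.float64(260.0))] [(312, np.float64(493.0), np.float64(10.0), np.float64(259.0))]
140 [(308, np.float64(497.0), np.float64(16.0), np.float64(252.0))] [(308, np.float64(497.0), np.float64(16.0), np.float64(252.0))] [(308, np.float64(497.0), np.float64(16.0), np.float64(252.0))]
144 [] [] []
148 [] [] []
152 [] [] []
156 [] [] []
160 [] [] []
164 [] [] []
168 [] [] []
172 [] [] []
176 [(304, np.float64(188.0), np.float64(546.0), np.float64(668.0))] [(304, np.float64(188.0), np.float64(546.0), np.float64(668.0))] [(304, np.float64(188.0), np.float64(546.0), np.float64(668.0))]
180 [] [] []
184 [] [] []
188 [] [] []
192 [] [] []
196 [] [] []
200 [] [] []
204 [] [] []
208 [] [] []
```

View pics/side4.png

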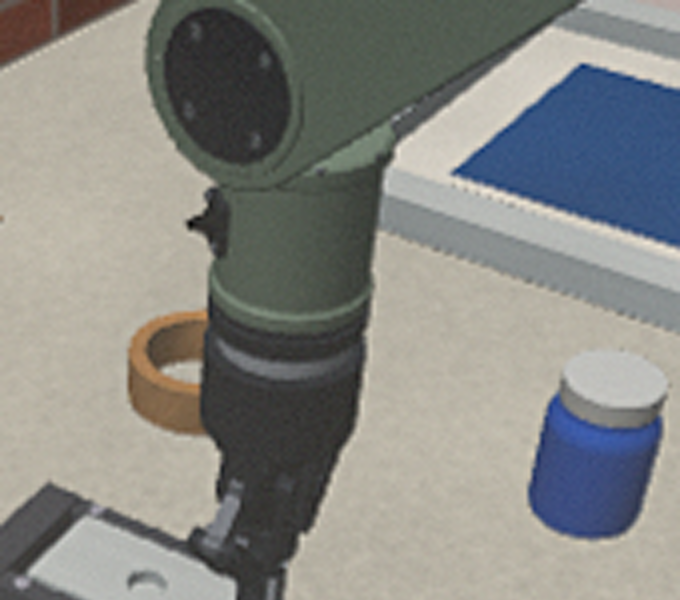

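```bash
python3 - <<'E'
from h import *
d=np.load("side4.npy"); v,u=np.mgrid[:384,:512]; P=unproj("side",u,v,d)
m=(d>0)&(P[...,2]>57)&(abs(P[...,0]-528)<75)&(abs(P[...,1]+7)<75)
X=P[m]; U=u[m];V=v[m]
for z in range(57,300,8):
    s=(X[:,2]>=z)&(X[:,2]<z+8); Y=X[s]
    if len(Y)>3: 
        A=np.c_[2*Y[:,:2],np.ones(len(Y))]; c=np.linalg.lstsq(A,(Y[:,:2]**2).sum(1),rcond=None)[0]
        print(z,len(Y),'min',Y[:,:2].min(0).round(0),'max',Y[:,:2].max(0).round(0),'circ',c[:2].round(0),round(float(np.sqrt(max(0,c[2]+c[:2]@c[:2])))),'V',V[s].min(),V[s].max())
E
```

```text
65 13 min [515. -11.] max [531.   3.] circ [524.  -6.] 8 V 202 206
73 32 min [514. -12.] max [532.   8.] circ [526.  -4.] 10 V 200 205
81 36 min [515. -14.] max [537.   9.] circ [527.  -4.] 12 V 196 202
89 29 min [515. -13.] max [532.   8.] circ [527.  -5.] 12 V 193 199
97 13 min [514. -19.] max [521.   7.] circ [528.  -6.] 14 V 189 197
105 27 min [511. -34.] max [534.  23.] circ [524.  -5.] 16 V 182 197
113 61 min [510. -42.] max [532.  30.] circ [520.  -3.] 21 V 178 197
121 36 min [511. -49.] max [532.  38.] circ [529.  -7.] 31 V 172 195
129 79 min [508. -56.] max [534.  43.] circ [529.  -3.] 31 V 167 194
137 64 min [508. -60.] max [531.  49.] circ [572.  -1.] 66 V 164 193
145 87 min [507. -62.] max [533.  56.] circ [554.   6.] 51 V 162 192
153 116 min [506. -23.] max [533.  56.] circ [529.  20.] 32 V 168 190
161 109 min [505. -26.] max [527.  47.] circ [543.   8.] 38 V 165 183
169 86 min [505.  -3.] max [545.  38.] circ [524.  17.] 17 V 165 177
177 57 min [511.  11.] max [532.  37.] circ [522.  23.] 11 V 167 174
185 37 min [512.  19.] max [532.  32.] circ [523.  23.] 9 V 163 169
1
[... 277 characters left out ...]
7
225 134 min [488. -16.] max [549.  32.] circ [526.  -6.] 37 V 141 153
233 267 min [488. -29.] max [562.  32.] circ [525.  -5.] 34 V 131 149
241 91 min [494. -14.] max [549.  26.] circ [526.  -6.] 31 V 134 144
249 100 min [489. -15.] max [549.  31.] circ [526.  -6.] 36 V 129 140
257 185 min [489. -22.] max [555.  31.] circ [526.  -6.] 35 V 123 138
265 131 min [489. -31.] max [558.  32.] circ [526.  -6.] 36 V 117 134
273 197 min [489. -24.] max [558.  32.] circ [526.  -6.] 35 V 115 130
281 153 min [490. -16.] max [548.  30.] circ [525.  -6.] 34 V 115 126
289 166 min [490. -20.] max [552.  32.] circ [527.  -7.] 36 V 109 121
297 175 min [490. -24.] max [555.  33.] circ [530. -10.] 39 V 106 117
```

>>> jog_arm(moves=[{"x":0,"y":-4,"z":0,"wx":0,"wy":0,"wz":0,"grip":0},{"x":0,"y":-7.2,"z":0,"wx":0,"wy":0,"wz":0,"grip":0},{"x":1,"y":-7.2,"z":0,"wx":0,"wy":0,"wz":0,"grip":0},{"x":2.5,"y":-7.2,"z":0,"wx":0,"wy":0,"wz":0,"grip":0},{"x":2.5,"y":-7.2,"z":0,"wx":0,"wy":0,"wz":0,"grip":0}], squeeze=40)

```text
clock: 4.65
ee_pos: [456.7, -14.8, 3.6]
tool_rot: [0.473, 0.525, -0.472, 0.527]
force: [-1.0, 0.4, 1.2]
opening: 0.3
```

```bash
cat > tip.py <<'E'
from h import *
import sys
s=st(); c=s['ee_pos']
im,d=optics.get_image("side"); v,u=np.mgrid[:384,:512]; P=unproj("side",u,v,d)
m=(d>0)&(abs(P[...,0]-c[0])<22)&(abs(P[...,1]-c[1])<28)&(P[...,2]>c[2]-10)&(P[...,2]<c[2]+75)&(im.max(2)<150)
X=P[m]
for z in np.arange(c[2]-10,c[2]+75,5):
    k=(X[:,2]>=z)&(X[:,2]<z+5)
    if k.any(): print(round(z),k.sum(),X[k].min(0).round(),X[k].max(0).round())
q=proj("side",c); print("proj tcp",q); x0,y0=int(q[0]-60),int(q[1]-90)
cv2.imwrite(f"pics/{sys.argv[1]}.png",cv2.resize(im[max(0,y0):y0+120,x0:x0+130],None,fx=5,fy=5,interpolation=cv2.INTER_CUBIC))
E
python3 tip.py tip5
```

```text
t 4.65 p [456.7 -14.8   3.6] cl [-1.547e+02  1.000e-01] F [-1.   0.4  1.2] open 0.3 q [-0.06  0.36  2.09 -0.    0.69  1.41]
[[0.003, 0.994, 0.108], [-0.001, 0.108, -0.994], [-1.0, 0.003, 0.001]]
39 8 [446. -19.  39.] [465.  -7.  43.]
44 11 [444. -20.  45.] [466.  -1.  48.]
49 17 [444. -20.  49.] [459.   1.  53.]
54 21 [444. -18.  54.] [464.   1.  58.]
59 24 [444. -22.  59.] [464.   1.  63.]
64 17 [444. -21.  64.] [459.   2.  68.]
69 6 [443. -18.  69.] [456.   1.  74.]
proj tcp [321.37291528 236.33615129]
```

View pics/tip5.png

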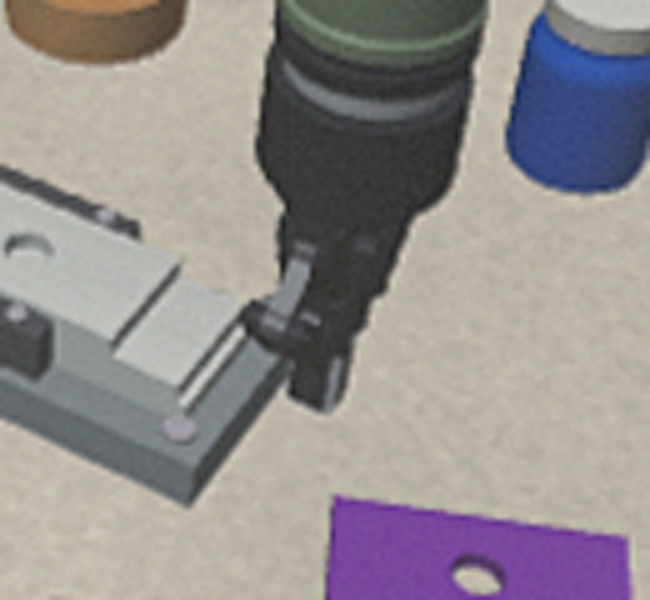

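>>> jog_arm(moves=[{"x":0.5,"y":0,"z":0,"wx":0,"wy":0,"wz":0,"grip":0},{"x":0.9,"y":0,"z":0,"wx":0,"wy":0,"wz":0,"grip":0},{"x":0.9,"y":0,"z":0,"wx":0,"wy":0,"wz":0,"grip":0},{"x":0.9,"y":1,"z":0,"wx":0,"wy":0,"wz":0,"grip":0},{"x":0.9,"y":1,"z":0,"wx":0,"wy":0,"wz":0,"grip":0}], squeeze=40)

```text
clock: 5.32
ee_pos: [468.8, -13.8, -4.6]
tool_rot: [0.473, 0.524, -0.471, 0.528]
force: [-0.6, -0.1, 0.0]
opening: 0.1
```

```bash
python3 tip.py tip6
```

```text
t 5.33 p [468.8 -13.8  -4.6] cl [-1.426e+02 -1.000e-01] F [-0.6 -0.1  0. ] open 0.1 q [-0.05  0.39  2.07 -0.    0.68  1.41]
[[0.006, 0.994, 0.108], [-0.001, 0.108, -0.994], [-1.0, 0.006, 0.002]]
-5 2 [486. -29.  -2.] [487. -23.   0.]
0 8 [482. -25.   2.] [485.  10.   5.]
5 12 [481. -25.   6.] [485.  11.  10.]
10 12 [481. -18.  10.] [485.  13.  15.]
15 9 [482. -18.  15.] [484.  12.  20.]
20 45 [481. -25.  21.] [490.  14.  25.]
25 8 [482. -15.  25.] [489.  13.  26.]
30 3 [458.  -9.  33.] [463.  -5.  34.]
35 10 [455. -17.  36.] [470.   0.  40.]
40 23 [455. -16.  40.] [477.   2.  45.]
45 20 [456. -21.  45.] [478.   2.  50.]
50 21 [455. -20.  51.] [472.   2.  55.]
55 16 [455. -16.  56.] [472.   2.  60.]
60 8 [456. -17.  61.] [458.  -7.  65.]
proj tcp [315.9719949  236.53237398]
```

View pics/tip6.png

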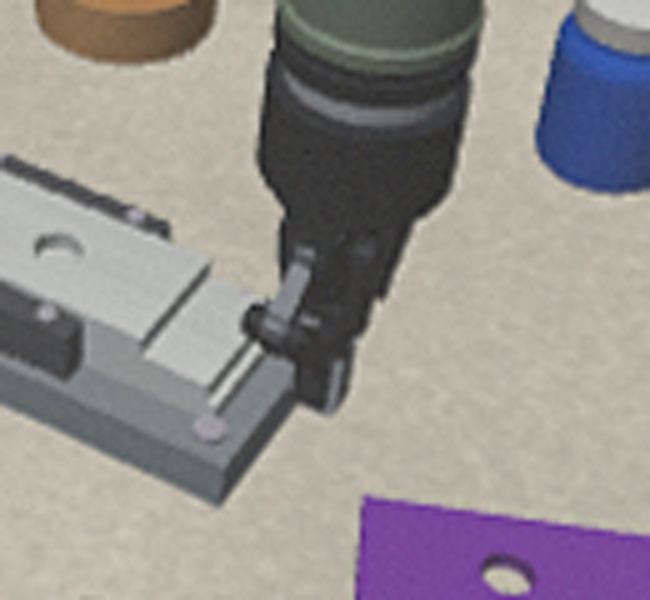

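>>> jog_arm(moves=[{"x":0.3,"y":0,"z":0,"wx":0,"wy":0,"wz":0,"grip":0},{"x":0.3,"y":0.5,"z":0,"wx":0,"wy":0,"wz":0,"grip":0},{"x":0.3,"y":1.2,"z":0,"wx":0,"wy":0,"wz":0,"grip":0},{"x":0.3,"y":1.8,"z":0,"wx":0,"wy":0,"wz":0,"grip":0},{"x":0.3,"y":2.4,"z":0,"wx":0,"wy":0,"wz":0,"grip":0},{"x":0.3,"y":3,"z":0,"wx":0,"wy":0,"wz":0,"grip":0}], squeeze=40)

```text
clock: 6.12
ee_pos: [497.7, -10.5, -7.7]
tool_rot: [0.473, 0.525, -0.471, 0.528]
force: [-0.3, 0.1, 0.2]
opening: -0.3
```

```bash
python3 tip.py tip7
```

```text
t 6.12 p [497.7 -10.5  -7.7] cl [-113.4    0. ] F [-0.3  0.1  0.2] open -0.3 q [-0.04  0.42  2.01 -0.    0.7   1.42]
[[0.004, 0.994, 0.108], [-0.001, 0.108, -0.994], [-1.0, 0.004, 0.001]]
-3 5 [482. -37.   0.] [487.  10.   2.]
2 16 [481. -35.   2.] [486.  15.   7.]
7 16 [481. -35.   7.] [487.  17.  12.]
12 19 [482. -38.  13.] [487.  13.  17.]
17 17 [481. -37.  18.] [501.  16.  22.]
22 123 [481. -38.  22.] [507.  17.  27.]
27 15 [487.  -5.  27.] [507.  15.  32.]
32 18 [485. -14.  32.] [513.  15.  37.]
37 31 [485. -16.  38.] [512.  17.  42.]
42 25 [484. -16.  43.] [516.  15.  47.]
47 18 [485. -14.  48.] [501.   5.  52.]
52 18 [484. -13.  52.] [502.   5.  57.]
57 8 [485. -16.  57.] [488.   3.  61.]
62 3 [485. -19.  65.] [487. -15.  67.]
proj tcp [303.96091753 232.17582541]
```

View pics/tip7.png

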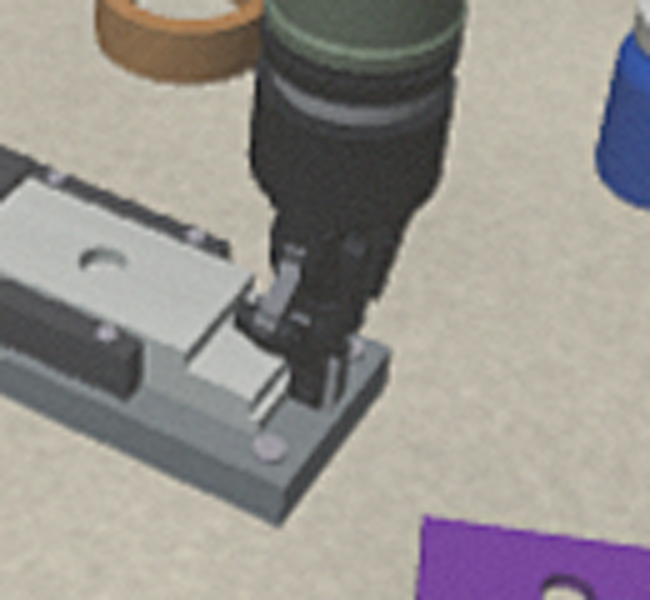

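>>> jog_arm(moves=[{"x":0,"y":0.6,"z":0,"wx":0,"wy":0,"wz":0,"grip":0},{"x":0,"y":1.2,"z":0,"wx":0,"wy":0,"wz":0,"grip":0},{"x":0,"y":1.8,"z":0,"wx":0,"wy":0,"wz":0,"grip":0},{"x":0,"y":2.4,"z":0,"wx":0,"wy":0,"wz":0,"grip":0},{"x":0,"y":3,"z":0,"wx":0,"wy":0,"wz":0,"grip":0},{"x":0,"y":3.3,"z":0,"wx":0,"wy":0,"wz":0,"grip":0},{"x":0,"y":3.6,"z":0,"wx":0,"wy":0,"wz":0,"grip":0},{"x":0,"y":3.8,"z":0,"wx":0,"wy":0,"wz":0,"grip":0}], squeeze=40)

```text
clock: 7.18
ee_pos: [536.8, -6.3, -7.3]
tool_rot: [0.473, 0.525, -0.471, 0.528]
force: [-2.1, 0.2, 0.1]
opening: -0.0
```

```bash
python3 - <<'E'
from h import *
st()
E
```

```text
t 7.17 p [536.8  -6.3  -7.3] cl [-74.2  -0. ] F [-2.1  0.2  0.1] open -0.0 q [-0.03  0.47  1.92 -0.    0.75  1.43]
[[0.006, 0.994, 0.108], [-0.001, 0.108, -0.994], [-1.0, 0.006, 0.002]]
```

Now creep against the stop with small steps.

>>> jog_arm(moves=[{"x":0,"y":0.15,"z":0,"wx":0,"wy":0,"wz":0,"grip":0},{"x":0,"y":0.3,"z":0,"wx":0,"wy":0,"wz":0,"grip":0},{"x":0,"y":0.3,"z":0,"wx":0,"wy":0,"wz":0,"grip":0}], squeeze=40)

```text
clock: 7.55
ee_pos: [538.9, -6.0, -7.4]
tool_rot: [0.473, 0.525, -0.471, 0.528]
force: [-4.6, -0.8, 1.3]
opening: -0.2
```

>>> jog_arm(moves=[{"x":0,"y":0.15,"z":0,"wx":0,"wy":0,"wz":0,"grip":0},{"x":0,"y":0.15,"z":0,"wx":0,"wy":0,"wz":0,"grip":0}], squeeze=40)

```text
clock: 7.8
ee_pos: [538.8, -5.9, -7.7]
tool_rot: [0.472, 0.526, -0.472, 0.527]
force: [-5.7, -1.0, 2.2]
opening: 0.3
```

```bash
python3 tip.py tip8
```

```text
t 7.8 p [538.8  -5.9  -7.7] cl [-72.1   0.1] F [-5.7 -1.   2.2] open 0.3 q [-0.03  0.47  1.91 -0.    0.76  1.43]
[[0.001, 0.994, 0.108], [-0.001, 0.108, -0.994], [-1.0, 0.001, 0.001]]
17 8 [519. -33.  21.] [540.  18.  22.]
22 178 [517. -34.  22.] [548.  22.  27.]
27 12 [519. -29.  27.] [549.  21.  32.]
32 19 [526.  -9.  32.] [548.  21.  37.]
37 28 [525. -13.  38.] [548.  21.  42.]
42 28 [526. -13.  42.] [548.  22.  47.]
47 25 [525. -12.  48.] [548.  21.  52.]
52 23 [526.  -9.  53.] [547.  20.  57.]
57 11 [525. -10.  58.] [530.   5.  62.]
62 2 [527. -10.  63.] [527.   2.  64.]
proj tcp [287.67281905 224.80589857]
```

View pics/tip8.png

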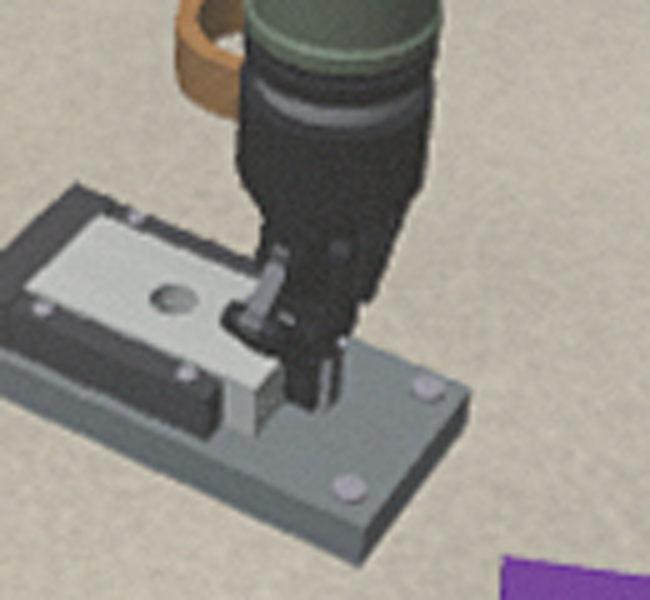

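>>> jog_arm(moves=[{"x":0,"y":0.3,"z":0,"wx":0,"wy":0,"wz":0,"grip":0},{"x":0,"y":0.4,"z":0,"wx":0,"wy":0,"wz":0,"grip":0},{"x":0,"y":0.4,"z":0,"wx":0,"wy":0,"wz":0,"grip":0}], squeeze=40)

```text
clock: 8.22
ee_pos: [538.3, -5.8, -8.4]
tool_rot: [0.47, 0.528, -0.474, 0.525]
force: [-9.6, -1.9, 3.9]
opening: -0.1
```

```bash
python3 - <<'E'
from h import *
st()
E
```

```text
t 8.22 p [538.3  -5.8  -8.4] cl [-72.6   0.3] F [-9.6 -1.9  3.9] open -0.1 q [-0.03  0.48  1.9  -0.    0.77  1.43]
[[-0.008, 0.994, 0.109], [-0.001, 0.109, -0.994], [-1.0, -0.008, 0.0]]
```

>>> jog_arm(moves=[{"x":0,"y":-2,"z":0,"wx":0,"wy":0,"wz":0,"grip":0},{"x":0,"y":-4,"z":0,"wx":0,"wy":0,"wz":0,"grip":0},{"x":-6,"y":-6,"z":0,"wx":0,"wy":0,"wz":0,"grip":0},{"x":-12,"y":-6,"z":-6,"wx":0,"wy":0,"wz":0,"grip":0},{"x":-17,"y":-6,"z":-10,"wx":0,"wy":0,"wz":0,"grip":4},{"x":-17,"y":-6,"z":-14,"wx":0,"wy":0,"wz":0,"grip":5},{"x":-17,"y":-6,"z":-14,"wx":0,"wy":0,"wz":0,"grip":5}], squeeze=40)

```text
clock: 9.1
ee_pos: [467.0, 130.8, 164.5]
tool_rot: [0.471, 0.528, -0.47, 0.527]
force: [-0.2, -0.1, -0.2]
opening: 50.0
```

```bash
python3 - <<'E'
from h import *
s=st()
for n in("top","side"):
    im,d=optics.get_image(n); cv2.imwrite(f"pics/{n}9.png",im); np.save(f"{n}9.npy",d)
    c=im[145:260,205:305] if n=="top" else im[160:260,205:330]
    cv2.imwrite(f"pics/{n}9c.png",cv2.resize(c,None,fx=5,fy=5,interpolation=cv2.INTER_CUBIC))
E
```

```text
t 9.1 p [467.  130.8 164.5] cl [-128.8  143.7] F [-0.2 -0.1 -0.2] open 50.0 q [0.25 0.2  1.81 0.   1.13 1.7 ]
[[-0.0, 0.994, 0.114], [0.002, 0.114, -0.994], [-1.0, 0.0, -0.002]]
```

View pics/top9c.png

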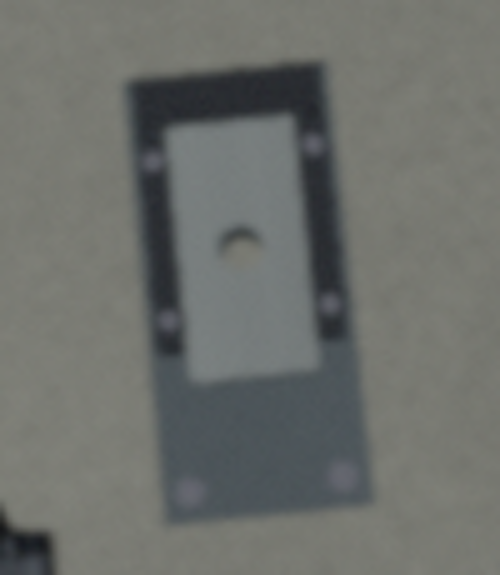

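View pics/side9c.png

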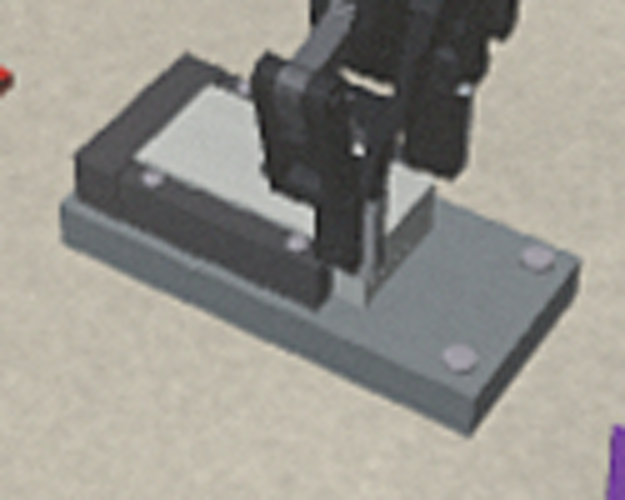

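View pics/side9.png

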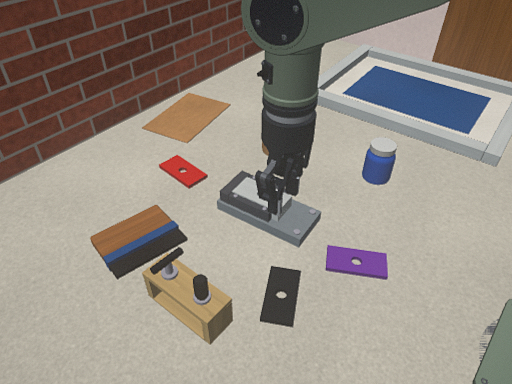

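```bash
python3 - <<'E'
from h import *
im=cv2.imread("pics/top9.png"); 
print("hole z55",ray_z("top",253.2,194.0,55),"expected H",H, "proj H55",proj("top",[*H,55]),"proj H0",proj("top",[*H,0]))
# rack rectangle from depth
for n in("top","side"):
    d=np.load(f"{n}0.npy");P=np.load(f"P{n}0.npy")
    m=(d>0)&(P[...,2]>62)&(P[...,2]<79)&(P[...,1]>220)&(P[...,1]<350)&(P[...,0]>440)&(P[...,0]<660)
    print(n,'rack',cv2.minAreaRect(P[m][:,:2].astype(np.float32)),np.median(P[m][:,2]))
    g=cv2.imread(f"pics/{n}0.png").max(2)
    k=(d>0)&(P[...,2]>84)&(P[...,2]<128)&(P[...,1]>235)&(P[...,1]<330)&(P[...,0]>480)&(P[...,0]<548)
    X=P[k]; print(' knob',k.sum(),X.min(0).round(),X.max(0).round(),X.mean(0).round())
    t=k&(P[...,2]>116); print(' top',t.sum(),P[t].mean(0).round(1),P[t].min(0),P[t].max(0))
    Y=X[X[:,2]<115]; 
    if len(Y)>6:
        A=np.c_[2*Y[:,:2],np.ones(len(Y))]; c=np.linalg.lstsq(A,(Y[:,:2]**2).sum(1),rcond=None)[0]; print(' circ',c[:2],np.sqrt(c[2]+c[:2]@c[:2]))
print(ray_z("top",122.2,236,122))
vv=optics.get_image("top"); vv=optics.get_image("side")
for c in("top","side"):
  for t in("long_pin","short_pin","pin_rack","plate_top","base_hole"):
    print(t,c,[(np.round(r['xyz'],1).tolist(),round(r['score'],2)) for r in place_of(t,c)][:2])
E
```

```text
hole z55 [6.11039814e+02 5.80996755e-01 5.50000000e+01] expected H [610.5   1.7] proj H55 [252.717506   194.22885622] proj H0 [252.94229447 196.34372205]
top rack ((552.9866943359375, 285.9849853515625), (157.63082885742188, 61.40516662597656), 0.4793405532836914) 69.27354399794189
 knob 141 [502. 273.  85.] [526. 296. 126.] [513. 282. 114.]
 top 91 [513.5 285.  120.5] [501.86451469 274.30621932 116.28473466] [523.32620151 296.10071005 125.65394703]
 circ [513.59379797 285.72320332] 11.649869102157957
side rack ((551.1668090820312, 286.6778259277344), (161.36105346679688, 62.07438278198242), 0.2921352982521057) 69.45127571998444
 knob 313 [499. 276.  84.] [522. 299. 123.] [507. 290. 109.]
 top 142 [509.4 288.2 120.3] [499.00940845 275.56941022 116.42851608] [522.44690661 298.12332173 123.41487218]
 circ [511.11276654 286.60026865] 11.36063428207072
[512.57193051 281.30163523 122.        ]
long_pin top [([517.3, 287.6, 18.5], 0.77), ([608.4, 5.5, 41.1], 0.49)]
short_pin top [([594.5, 284.1, 38.4], 0.48)]
pin_rack top [([551.4, 284.5, -1.2], 0.89)]
plate_top top [([609.1, 1.4, 40.6], 0.85), ([437.6, 156.0, 0.6], 0.69)]
base_hole top [([612.6, 0.9, 25.7], 0.64)]
long_pin side [([515.8, 286.0, 18.0], 0.74), ([589.2, 285.1, 39.0], 0.43)]
short_pin side [([591.8, 284.0, 37.8], 0.71)]
pin_rack side [([553.3, 288.8, 2.4], 0.78)]
plate_top side [([611.2, 0.3, 47.1], 0.87), ([436.3, 159.8, -0.0], 0.57)]
base_hole side [([609.6, -1.3, 29.1], 0.97)]
```

```bash
python3 - <<'E'
from h import *
s=st(); c=s['ee_pos']
for n in ("side","top"):
    d=np.load(f"{n}9.npy"); v,u=np.mgrid[:384,:512]; P=unproj(n,u,v,d)
    m=(d>0)&(abs(P[...,0]-c[0])<60)&(abs(P[...,1]-c[1])<70)&(P[...,2]>c[2]-20)&(P[...,2]<c[2]+140)
    X=P[m]
    for z in np.arange(c[2]-20,c[2]+140,6):
        k=(X[:,2]>=z)&(X[:,2]<z+6)
        if k.any(): print(n,round(z-c[2]),k.sum(),(X[k].min(0)-c).round(),(X[k].max(0)-c).round(), 'near',(X[k][X[k][:,1]>c[1]].min(0)-c).round() if (X[k][:,1]>c[1]).any() else '')
print(turn(s,sg=-1),shift([513,285.7,164.5],s))
E
```

```text
t 9.8 p [464.9 126.9 161.9] cl [-131.3  140.1] F [ 0.5 -0.8 -0.3] open 50.2 q [0.24 0.2  1.82 0.   1.13 1.7 ]
[[-0.008, 0.994, 0.108], [-0.001, 0.108, -0.994], [-1.0, -0.008, 0.0]]
side 34 4 [ -6. -23.  39.] [ 8. 33. 40.] near [-6. 33. 39.]
side 40 45 [-14. -30.  40.] [14. 38. 46.] near [-14.  26.  40.]
side 46 68 [-14. -29.  46.] [14. 41. 52.] near [-14.  28.  47.]
side 52 73 [-14. -28.  52.] [13. 42. 58.] near [-14.  27.  52.]
side 58 65 [-14. -29.  58.] [ 7. 42. 64.] near [-14.  27.  58.]
side 64 66 [-14. -30.  64.] [ 8. 42. 70.] near [-14.  27.  64.]
side 70 52 [-14. -36.  70.] [ 7. 41. 76.] near [-14.  26.  70.]
side 76 35 [-16. -28.  76.] [ 6. 38. 82.] near [-16.  27.  76.]
side 82 64 [-18. -51.  82.] [ 6. 58. 88.] near [-18.  29.  82.]
side 88 111 [-19. -56.  88.] [ 5. 61. 94.] near [-19.  26.  88.]
side 94 110 [-18. -55.  94.] [  6.  63. 100.] near [-18.  25.  94.]
side 100 86 [-19. -57. 100.] [  5.  64. 106.] near [-19.  20. 100.]
side 106 160 [-20. -59. 106.] [  9.  64. 112.] near [-20.  18. 106.]
side 112 126 [-20. -60. 112.] [  5.  67. 118.] near [-20.  16. 112.]
side 118
[... 156 characters left out ...]
0.] [  3.  70. 136.] near [-21.  10. 130.]
side 136 109 [-21. -17. 136.] [  6.  70. 140.] near [-21.   3. 136.]
top 52 1 [ 14. -34.  57.] [ 14. -34.  57.] near 
top 64 1 [ 15. -33.  66.] [ 15. -33.  66.] near 
top 82 2 [ -3. -36.  85.] [ 16. -34.  86.] near 
top 88 13 [ -6. -43.  88.] [ 21. -27.  93.] near 
top 94 17 [ -4. -48.  94.] [ 22. -30.  99.] near 
top 100 5 [ -7. -32. 100.] [ 20. -27. 105.] near 
top 106 9 [ -9. -30. 106.] [ 24. -24. 111.] near 
top 112 9 [ -8. -27. 112.] [ 22. -21. 117.] near 
top 124 1 [ -2. -50. 130.] [ -2. -50. 130.] near 
top 130 28 [ -1. -59. 130.] [ 23. -45. 135.] near 
top 136 10 [ -3. -63. 137.] [ 23. -37. 140.] near 
[0.05 0.03 0.47] [ -0.32   6.5  -15.26]
```

>>> jog_arm(moves=[{"x":-0.3,"y":6.5,"z":-15.3,"wx":0,"wy":0,"wz":0,"grip":5.5},{"x":-0.3,"y":6.5,"z":-15.3,"wx":0,"wy":0,"wz":0,"grip":5.5},{"x":-0.3,"y":6.5,"z":-15.3,"wx":0,"wy":0,"wz":0,"grip":5.5},{"x":-0.3,"y":6.5,"z":-15.3,"wx":0,"wy":0,"wz":0,"grip":5.5},{"x":-0.3,"y":6.5,"z":-15.3,"wx":0,"wy":0,"wz":0,"grip":5.5},{"x":-0.3,"y":6.5,"z":-15.3,"wx":0,"wy":0,"wz":0,"grip":5.5}], squeeze=40)

```text
clock: 10.55
ee_pos: [512.6, 284.9, 164.4]
tool_rot: [0.47, 0.528, -0.475, 0.524]
force: [-0.3, -0.5, -0.4]
opening: 55.0
```

```bash
python3 - <<'E'
from h import *
s=st()
im,d=optics.get_image("side"); v,u=np.mgrid[:384,:512]; P=unproj("side",u,v,d); c=s['ee_pos']
m=(d>0)&(abs(P[...,0]-c[0])<30)&(abs(P[...,1]-c[1])<70)&(P[...,2]>c[2]+10)&(P[...,2]<c[2]+80)
X=P[m]; print(X[:,2].min()-c[2],np.percentile(X[:,2],2)-c[2])
for sgn in(1,-1):
    k=X[(sgn*(X[:,1]-c[1])>0)]; print(sgn,np.percentile(k,3,axis=0)-c,np.percentile(k,97,axis=0)-c)
cv2.imwrite("pics/side10.png",cv2.resize(im[150:350,100:320],None,fx=3,fy=3,interpolation=cv2.INTER_CUBIC))
print(turn(s,sg=-1),shift([513,285.7,90],s),shift([513,285.7,44],s))
E
```

```text
t 10.55 p [512.6 284.9 164.4] cl [-66.9 292.1] F [-0.3 -0.5 -0.4] open 55.0 q [0.49 0.36 1.58 0.   1.21 1.95]
[[-0.008, 0.994, 0.107], [-0.002, 0.107, -0.994], [-1.0, -0.009, 0.001]]
38.02750311314949 41.846285952649566
1 [-15.19602534  27.45851192  43.07562443] [-0.41675526 41.81316106 76.01969154]
-1 [ -8.49908696 -38.67296236  42.19450509] [ 12.56924188 -25.5069092   78.71381329]
[-0.01  0.05  0.49] [ 7.44  0.11 -0.08] [12.04  0.15 -0.08]
```

View pics/side10.png

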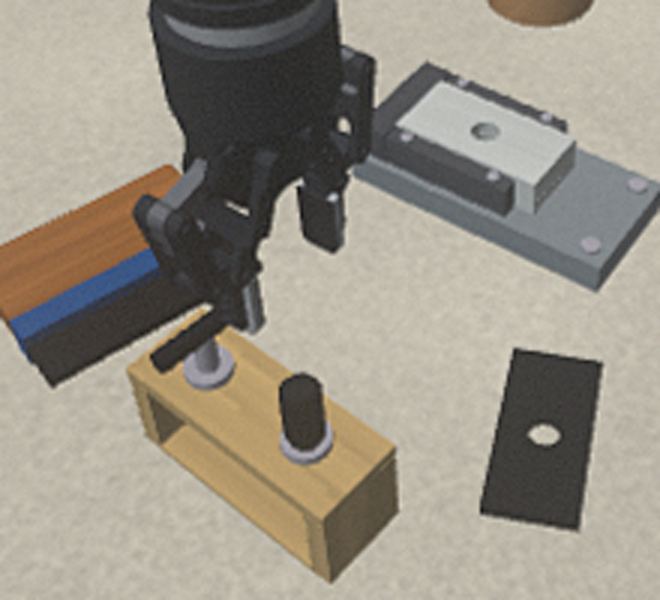

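>>> jog_arm(moves=[{"x":4,"y":0.1,"z":-0.1,"wx":0,"wy":0,"wz":0.5,"grip":5.5},{"x":8,"y":0.1,"z":-0.1,"wx":0,"wy":0,"wz":0.5,"grip":5.5},{"x":10.5,"y":0.15,"z":-0.1,"wx":0,"wy":0,"wz":0.5,"grip":5.5},{"x":12,"y":0.15,"z":-0.1,"wx":0,"wy":0,"wz":0.5,"grip":5.5},{"x":12,"y":0.15,"z":-0.1,"wx":0,"wy":0,"wz":0.5,"grip":5.5},{"x":12,"y":0.15,"z":-0.1,"wx":0,"wy":0,"wz":0.5,"grip":5.5}], squeeze=40)

```text
clock: 11.35
ee_pos: [514.0, 286.2, 45.7]
tool_rot: [0.473, 0.525, -0.472, 0.527]
force: [0.7, 0.3, -0.3]
opening: 54.7
```

```bash
python3 - <<'E'
from h import *
s=st()
im,d=optics.get_image("side"); 
cv2.imwrite("pics/side11.png",cv2.resize(im[200:350,110:270],None,fx=4,fy=4,interpolation=cv2.INTER_CUBIC))
print(turn(s,sg=-1),shift([513.3,285.7,44],s))
E
```

```text
t 11.35 p [514.  286.2  45.7] cl [-65.3 293.2] F [ 0.7  0.3 -0.3] open 54.7 q [ 0.49  0.47  1.74 -0.    0.93  1.95]
[[0.003, 0.994, 0.107], [0.0, 0.107, -0.994], [-1.0, 0.003, -0.0]]
[-0.04 -0.01 -0.15] [ 0.17 -0.08  0.04]
```

View pics/side11.png

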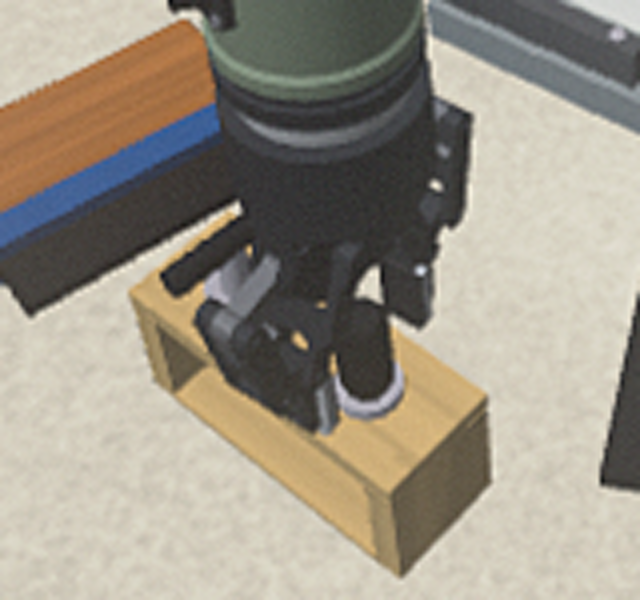

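>>> jog_arm(moves=[{"x":0.1,"y":-0.05,"z":0,"wx":0,"wy":0,"wz":0,"grip":0},{"x":0.1,"y":-0.05,"z":0,"wx":0,"wy":0,"wz":0,"grip":0},{"x":0.1,"y":-0.05,"z":0,"wx":0,"wy":0,"wz":0,"grip":0},{"x":0.1,"y":-0.05,"z":0,"wx":0,"wy":0,"wz":0,"grip":0},{"x":0.1,"y":-0.05,"z":0,"wx":0,"wy":0,"wz":0,"grip":0}], squeeze=70)

```text
clock: 12.02
ee_pos: [514.0, 286.4, 45.8]
tool_rot: [0.474, 0.525, -0.471, 0.527]
force: [-0.9, -0.4, 6.2]
opening: 22.6
```

```bash
python3 - <<'E'
from h import *
s=st()
im,d=optics.get_image("side"); 
cv2.imwrite("pics/side12.png",cv2.resize(im[200:350,110:270],None,fx=4,fy=4,interpolation=cv2.INTER_CUBIC))
print(turn(s,sg=-1))
E
```

```text
t 12.03 p [514.  286.4  45.8] cl [-65.3 293.5] F [-0.9 -0.4  6.2] open 22.6 q [ 0.49  0.47  1.74 -0.    0.93  1.95]
[[0.004, 0.994, 0.107], [0.001, 0.107, -0.994], [-1.0, 0.004, -0.001]]
[-0.03 -0.05 -0.25]
```

View pics/side12.png

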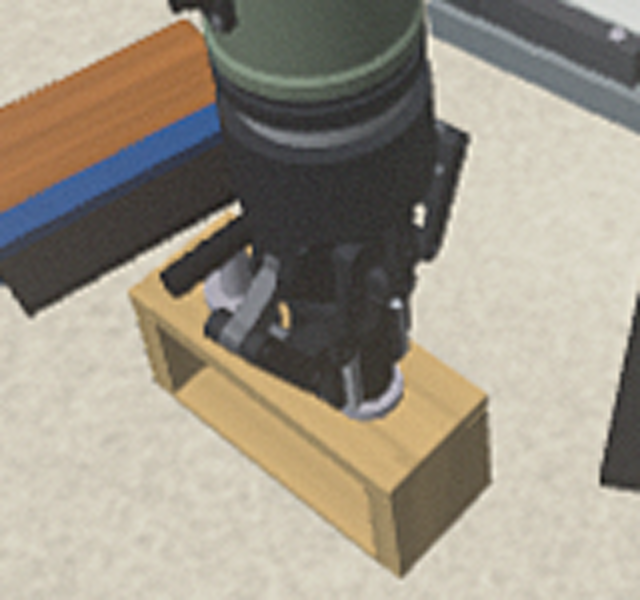

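>>> jog_arm(moves=[{"x":-1,"y":0,"z":0,"wx":0,"wy":0,"wz":0,"grip":0},{"x":-3,"y":0,"z":0,"wx":0,"wy":0,"wz":0,"grip":0},{"x":-6,"y":0,"z":0,"wx":0,"wy":0,"wz":0,"grip":0},{"x":-9,"y":0,"z":0,"wx":0,"wy":0,"wz":0,"grip":0},{"x":-9,"y":0,"z":0,"wx":0,"wy":0,"wz":0,"grip":0},{"x":-9,"y":0,"z":0,"wx":0,"wy":0,"wz":0,"grip":0}], squeeze=70)

```text
clock: 12.82
ee_pos: [512.8, 286.0, 134.7]
tool_rot: [0.473, 0.526, -0.472, 0.527]
force: [-0.5, 0.7, -1.9]
opening: 22.5
```

```bash
python3 - <<'E'
from h import *
s=st()
im,d=optics.get_image("side"); 
cv2.imwrite("pics/side13.png",cv2.resize(im[170:350,110:300],None,fx=4,fy=4,interpolation=cv2.INTER_CUBIC)[:600])
print(turn(s,sg=-1),shift([610.3,1.3,136],s))
E
```

```text
t 12.82 p [512.8 286.  134.7] cl [-66.5 293.1] F [-0.5  0.7 -1.9] open 22.5 q [ 0.49  0.38  1.63 -0.    1.13  1.95]
[[0.002, 0.994, 0.107], [0.0, 0.107, -0.994], [-1.0, 0.002, -0.0]]
[-0.02 -0.   -0.14] [-0.12  6.64 29.35]
```

View pics/side13.png

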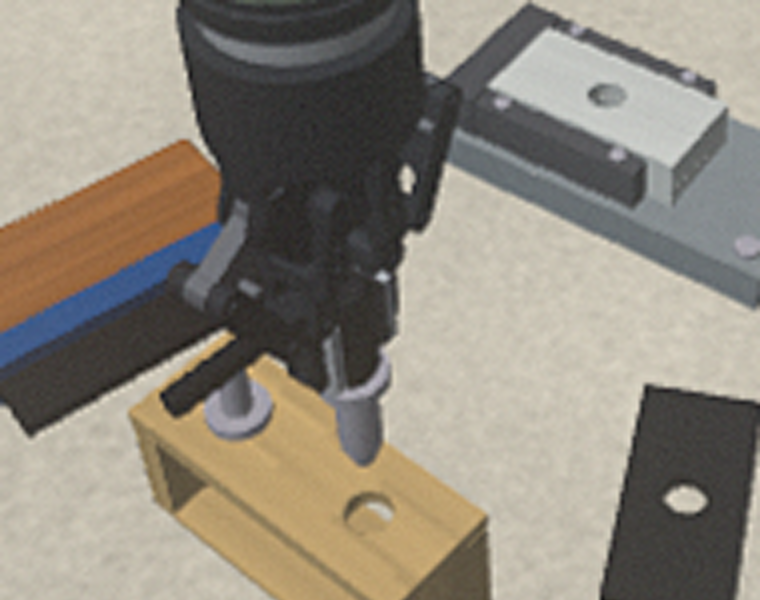

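>>> jog_arm(moves=[{"x":-0.1,"y":1,"z":6,"wx":0,"wy":0,"wz":0,"grip":0},{"x":-0.1,"y":2.5,"z":12,"wx":0,"wy":0,"wz":0,"grip":0},{"x":-0.1,"y":4,"z":18,"wx":0,"wy":0,"wz":0,"grip":0},{"x":-0.1,"y":5.5,"z":24,"wx":0,"wy":0,"wz":0,"grip":0},{"x":-0.1,"y":6.6,"z":29.3,"wx":0,"wy":0,"wz":-0.1,"grip":0},{"x":-0.1,"y":6.6,"z":29.3,"wx":0,"wy":0,"wz":-0.1,"grip":0},{"x":-0.1,"y":6.6,"z":29.3,"wx":0,"wy":0,"wz":-0.1,"grip":0},{"x":-0.1,"y":6.6,"z":29.3,"wx":0,"wy":0,"wz":-0.1,"grip":0}], squeeze=70)

```text
clock: 13.88
ee_pos: [608.9, 2.9, 134.8]
tool_rot: [0.472, 0.527, -0.472, 0.526]
force: [-0.5, 0.3, -0.8]
opening: 22.5
```

```bash
python3 - <<'E'
from h import *
s=st()
im,d=optics.get_image("side"); np.save("side14.npy",d); cv2.imwrite("pics/side14f.png",im)
cv2.imwrite("pics/side14.png",cv2.resize(im[120:260,190:340],None,fx=4,fy=4,interpolation=cv2.INTER_CUBIC))
v,u=np.mgrid[:384,:512]; P=unproj("side",u,v,d)
m=(d>0)&(abs(P[...,0]-610)<30)&(abs(P[...,1])<30)&(P[...,2]>95)&(P[...,2]<165)
X=P[m]
for z in range(96,165,5):
    Y=X[(X[:,2]>=z)&(X[:,2]<z+5)]
    if len(Y)>4:
        A=np.c_[2*Y[:,:2],np.ones(len(Y))]; c=np.linalg.lstsq(A,(Y[:,:2]**2).sum(1),rcond=None)[0]
        print(z,len(Y),Y.min(0).round(),Y.max(0).round(),c[:2].round(1),np.sqrt(c[2]+c[:2]@c[:2]).round(1))
print(turn(s,sg=-1),shift([610.3,1.3,136],s))
E
```

```text
t 13.88 p [608.9   2.9 134.8] cl [-1.5  1.4] F [-0.5  0.3 -0.8] open 22.5 q [-0.01  0.42  1.57 -0.    1.15  1.45]
[[-0.002, 0.994, 0.109], [0.0, 0.109, -0.994], [-1.0, -0.002, -0.0]]
106 5 [601.   4. 108.] [606.   8. 111.] [606.1   3.6] 4.4
111 6 [599.   4. 112.] [608.  10. 116.] [605.4   3.9] 5.8
116 12 [597.   3. 116.] [611.  12. 121.] [605.    4.4] 7.2
121 14 [597.   3. 121.] [611.  12. 126.] [605.3   3.2] 7.7
126 16 [597.   2. 127.] [611.  13. 131.] [604.9   5.2] 7.2
131 13 [598.   2. 131.] [610.  13. 136.] [604.9   5.2] 6.9
136 16 [597.  -0. 136.] [610.  14. 141.] [604.8   5.2] 7.6
141 17 [597.   0. 142.] [611.  13. 146.] [605.1   3.9] 7.8
146 19 [597.  -0. 146.] [611.  13. 151.] [605.2   3.9] 8.0
151 5 [598.   4. 151.] [607.  13. 153.] [603.1   6.5] 6.0
156 16 [591.   2. 158.] [615.  19. 161.] [605.8   4.1] 14.0
161 41 [591.  -8. 161.] [614.  19. 165.] [605.8   4. ] 13.3
[ 0.07 -0.01  0.1 ] [-0.12  0.12  0.18]
```

View pics/side14.png

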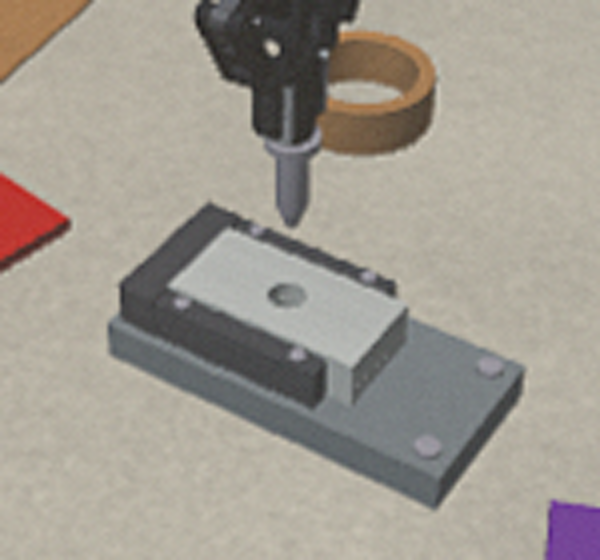

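```bash
python3 - <<'E'
from h import *
print("hole side",ray_z("side",261.75,193.75,55)); print("foot side",ray_z("side",262.75,176.2,107))
im=cv2.imread("pics/side14f.png")
c=cv2.resize(im[160:210,235:290],None,fx=12,fy=12,interpolation=cv2.INTER_CUBIC); cv2.imwrite("pics/z14.png",c)
st()
E
```

```text
hole side [606.21457851   4.37404986  55.        ]
foot side [603.81929398   5.20449878 107.        ]
t 13.93 p [609.    3.  135.1] cl [-1.3  1.4] F [ 0.5 -0.5 -1.1] open 22.3 q [-0.01  0.41  1.57 -0.    1.15  1.45]
[[-0.001, 0.994, 0.109], [-0.0, 0.109, -0.994], [-1.0, -0.001, -0.0]]
```

View pics/z14.png

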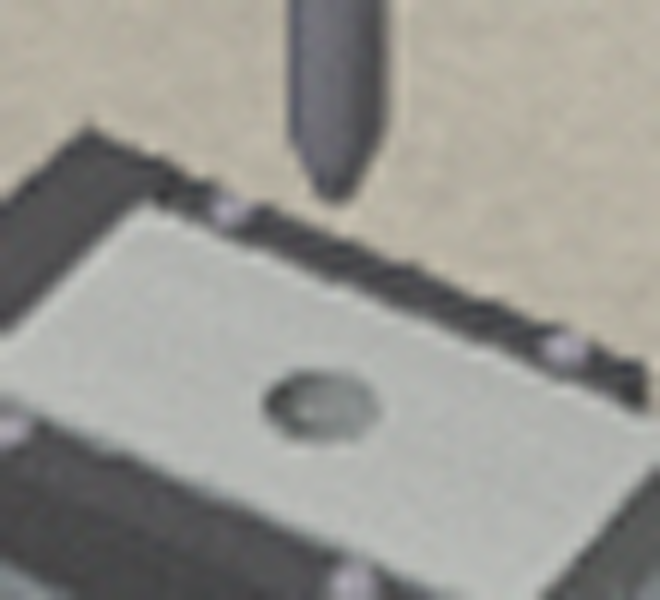

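>>> jog_arm(moves=[{"x":1.5,"y":0.15,"z":0.08,"wx":0,"wy":0,"wz":0,"grip":0},{"x":3,"y":0.15,"z":0.08,"wx":0,"wy":0,"wz":0,"grip":0},{"x":4.5,"y":0.15,"z":0.08,"wx":0,"wy":0,"wz":0,"grip":0},{"x":4.5,"y":0.15,"z":0.08,"wx":0,"wy":0,"wz":0,"grip":0},{"x":4.5,"y":0.15,"z":0.08,"wx":0,"wy":0,"wz":0,"grip":0}], squeeze=70)

```text
clock: 14.55
ee_pos: [610.8, 2.3, 90.2]
tool_rot: [0.472, 0.527, -0.472, 0.526]
force: [-0.4, -0.8, -1.2]
opening: 22.3
```

```bash
python3 - <<'E'
from h import *
s=st()
im,d=optics.get_image("side"); cv2.imwrite("pics/side15f.png",im)
cv2.imwrite("pics/z15.png",cv2.resize(im[165:215,235:290],None,fx=12,fy=12,interpolation=cv2.INTER_CUBIC))
print(shift([610.5,2.3,90],s))
E
```

```text
t 14.55 p [610.8   2.3  90.2] cl [0.4 0.5] F [-0.4 -0.8 -1.2] open 22.3 q [-0.02  0.46  1.63 -0.    1.06  1.45]
[[-0.001, 0.994, 0.109], [-0.0, 0.109, -0.994], [-1.0, -0.001, 0.0]]
[ 0.02 -0.03 -0.01]
```

View pics/z15.png

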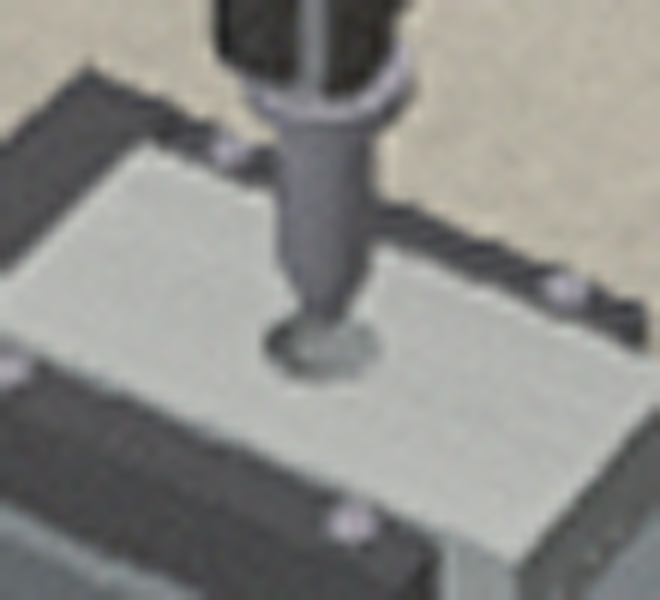

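>>> jog_arm(moves=[{"x":0.6,"y":0.05,"z":-0.03,"wx":0,"wy":0,"wz":0,"grip":0},{"x":1.2,"y":0.05,"z":-0.03,"wx":0,"wy":0,"wz":0,"grip":0},{"x":1.7,"y":0.05,"z":-0.03,"wx":0,"wy":0,"wz":0,"grip":0},{"x":1.7,"y":0.05,"z":-0.03,"wx":0,"wy":0,"wz":0,"grip":0}], squeeze=70)

```text
clock: 15.1
ee_pos: [611.0, 2.6, 72.8]
tool_rot: [0.472, 0.527, -0.472, 0.526]
force: [-0.4, 0.0, -1.2]
opening: 22.4
```

```bash
python3 - <<'E'
from h import *
s=st()
im,d=optics.get_image("side"); cv2.imwrite("pics/side16f.png",im)
cv2.imwrite("pics/z16.png",cv2.resize(im[165:215,235:290],None,fx=12,fy=12,interpolation=cv2.INTER_CUBIC))
E
```

```text
t 15.1 p [611.    2.6  72.8] cl [0.6 0.9] F [-0.4  0.  -1.2] open 22.4 q [-0.01  0.47  1.65 -0.    1.02  1.45]
[[-0.001, 0.994, 0.109], [-0.0, 0.109, -0.994], [-1.0, -0.001, -0.0]]
```

View pics/z16.png

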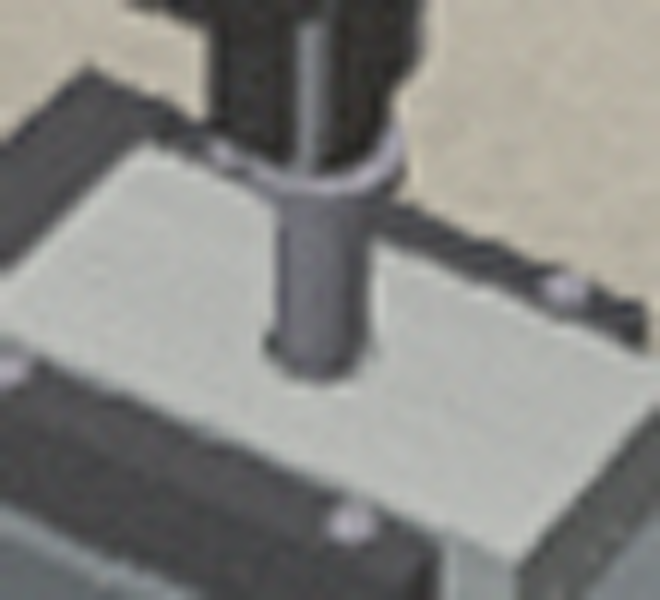

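>>> jog_arm(moves=[{"x":0.7,"y":0,"z":0,"wx":0,"wy":0,"wz":0,"grip":0},{"x":1.4,"y":0,"z":0,"wx":0,"wy":0,"wz":0,"grip":0},{"x":2,"y":0,"z":0,"wx":0,"wy":0,"wz":0,"grip":0},{"x":2,"y":0,"z":0,"wx":0,"wy":0,"wz":0,"grip":0}], squeeze=70)

```text
clock: 15.65
ee_pos: [610.8, 2.6, 52.4]
tool_rot: [0.471, 0.527, -0.473, 0.526]
force: [-1.0, 0.0, -2.4]
opening: 22.5
```

>>> jog_arm(moves=[{"x":0.6,"y":0,"z":0,"wx":0,"wy":0,"wz":0,"grip":0},{"x":1.2,"y":0,"z":0,"wx":0,"wy":0,"wz":0,"grip":0},{"x":1.6,"y":0,"z":0,"wx":0,"wy":0,"wz":0,"grip":0},{"x":1.6,"y":0,"z":0,"wx":0,"wy":0,"wz":0,"grip":0}], squeeze=70)

```text
clock: 16.15
ee_pos: [610.5, 2.6, 35.9]
tool_rot: [0.471, 0.527, -0.473, 0.526]
force: [1.3, 0.3, -1.2]
opening: 22.5
```

>>> jog_arm(moves=[{"x":0.3,"y":0,"z":0,"wx":0,"wy":0,"wz":0,"grip":0},{"x":0.5,"y":0,"z":0,"wx":0,"wy":0,"wz":0,"grip":0},{"x":0.6,"y":0,"z":0,"wx":0,"wy":0,"wz":0,"grip":0},{"x":0.6,"y":0,"z":0,"wx":0,"wy":0,"wz":0,"grip":0}], squeeze=70)

```text
clock: 16.65
ee_pos: [610.7, 2.6, 30.8]
tool_rot: [0.471, 0.527, -0.473, 0.526]
force: [-1.9, -0.1, 4.9]
opening: 22.2
```

```bash
python3 - <<'E'
from h import *
s=st()
im,d=optics.get_image("side"); cv2.imwrite("pics/side17f.png",im)
cv2.imwrite("pics/z17.png",cv2.resize(im[165:215,235:290],None,fx=12,fy=12,interpolation=cv2.INTER_CUBIC))
E
```

```text
t 16.65 p [610.7   2.6  30.8] cl [0.3 0.9] F [-1.9 -0.1  4.9] open 22.2 q [-0.01  0.52  1.7  -0.    0.93  1.45]
[[-0.002, 0.994, 0.109], [-0.0, 0.109, -0.994], [-1.0, -0.002, -0.0]]
```

View pics/z17.png

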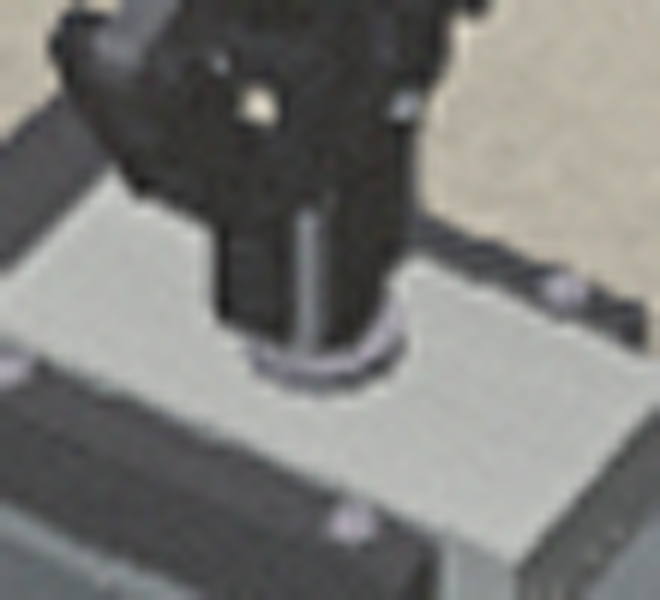

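>>> jog_arm(moves=[{"x":0.15,"y":0,"z":0,"wx":0,"wy":0,"wz":0,"grip":0},{"x":0.15,"y":0,"z":0,"wx":0,"wy":0,"wz":0,"grip":0},{"x":0,"y":0,"z":0,"wx":0,"wy":0,"wz":0,"grip":4},{"x":0,"y":0,"z":0,"wx":0,"wy":0,"wz":0,"grip":6},{"x":0,"y":0,"z":0,"wx":0,"wy":0,"wz":0,"grip":6}], squeeze=70)

```text
clock: 17.32
ee_pos: [610.6, 2.6, 30.5]
tool_rot: [0.471, 0.527, -0.473, 0.526]
force: [0.5, -0.9, -0.5]
opening: 60.0
```

>>> jog_arm(moves=[{"x":-1,"y":0,"z":0,"wx":0,"wy":0,"wz":0,"grip":6},{"x":-3,"y":0,"z":0,"wx":0,"wy":0,"wz":0,"grip":6},{"x":-7,"y":0,"z":0,"wx":0,"wy":0,"wz":0,"grip":6},{"x":-13,"y":0,"z":0,"wx":0,"wy":0,"wz":0,"grip":6},{"x":-16,"y":-6,"z":0,"wx":0,"wy":0,"wz":0,"grip":6},{"x":-16,"y":-12,"z":0,"wx":0,"wy":0,"wz":0,"grip":6},{"x":-16,"y":-18,"z":0,"wx":0,"wy":0,"wz":0,"grip":6},{"x":-16,"y":-18,"z":0,"wx":0,"wy":0,"wz":0,"grip":6}], squeeze=70)

```text
clock: 18.32
ee_pos: [427.4, -17.0, 191.3]
tool_rot: [0.471, 0.527, -0.473, 0.525]
force: [0.8, -0.2, 0.3]
opening: 60.1
```

```bash
python3 - <<'E'
from h import *
s=st()
for n in("side","top"):
    im,d=optics.get_image(n); cv2.imwrite(f"pics/{n}18.png",im)
    c=im[150:260,195:335] if n=="side" else im[145:260,205:305]
    cv2.imwrite(f"pics/{n}18c.png",cv2.resize(c,None,fx=5,fy=5,interpolation=cv2.INTER_CUBIC))
    v,u=np.mgrid[:384,:512]; P=unproj(n,u,v,d)
    m=(d>0)&(abs(P[...,0]-610)<20)&(abs(P[...,1]-2)<20)&(P[...,2]>70)&(P[...,2]<130); print(n,m.sum(),P[m].max(0),P[m].mean(0))
E
```

```text
t 18.32 p [427.4 -17.  191.3] cl [-184.1    1.1] F [ 0.8 -0.2  0.3] open 60.1 q [-0.07  0.09  1.87 -0.    1.18  1.4 ]
[[-0.004, 0.994, 0.108], [-0.0, 0.108, -0.994], [-1.0, -0.004, -0.0]]
side 187 [619.08520772  16.08579416 107.88927428] [603.7694765    7.94464476  92.64521257]
top 102 [622.27043425  13.93663172 110.01659345] [609.54317038   2.58720594 102.71327991]
```

View pics/side18c.png

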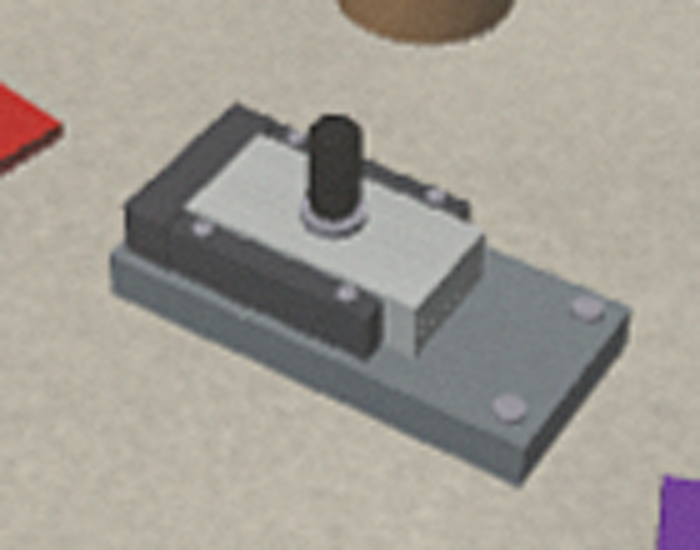

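View pics/side18.png

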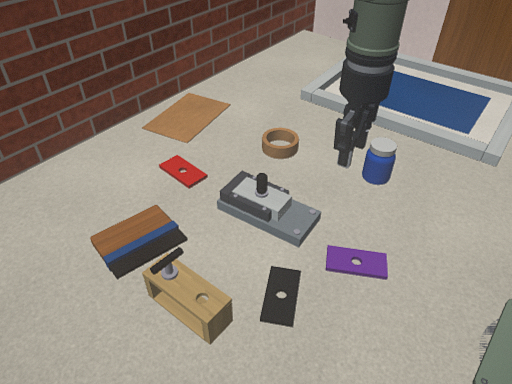

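View pics/top18.png

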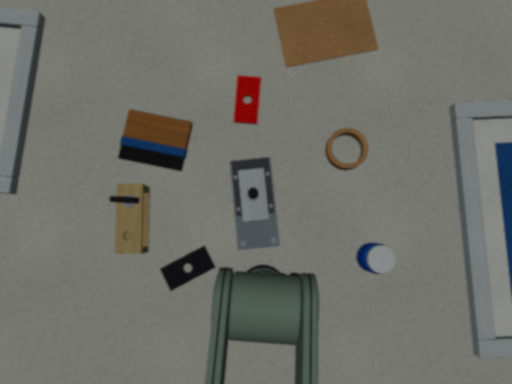

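```bash
python3 -c "
from h import *
workorder.close_job(); print(arm.sense()['clock'])"
```

```text
the job is handed in; nothing more can be done
the job is handed in; nothing more can be done
```

I slid all three plates back against the stop, put the round-knobbed pin down through them into the base, let go and backed the arm clear. The job was handed in at about 18.4 s of the 53 s allowed.

**Last checks:**
- **Plates:** the near ends are flush and there is no gap at the stop. Before inserting the pin I could see straight through the aligned holes.
- **Pin:** the collar looks flat on the top plate. The knob top measures about 108 mm (side camera) and 110 mm (top camera) above the bench, against 107 mm expected when fully home. I felt about 5 N as it seated.
- **Everything else:** the T-handled pin is still in the rack. The squeegee, tape roll, ink jar and the coloured look-alike plates look unmoved; the last top view had the purple plate hidden behind the arm, but it shows unmoved in the side view.

**Disagreements:**
- **Finger height:** the real fingertips sit about 37 mm higher than the reported TCP. Because of this my first push passed over the plates without touching them. I measured the offset from the depth images and used it from then on.
- **Camera positions:** the two cameras disagreed by 1 to 4 mm on where the hole and the pin were. I settled on the final position using close-ups, and the pin went in without noticeable side force.

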